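# Nest the sample trays in the sloping holder

### The arm

A 7-joint arm with a two-finger parallel gripper is mounted at the origin on the work surface. World frame = base frame: x ahead of the robot, y to its left, z up, the work surface at z = 0. Lengths are in mm, angles in rad, forces in N, time in s.
With the tool pointing down it reaches from about 400 to 850 mm from the base axis. Payload 6.9 kg.
Tool frame: the origin (TCP) lies at the very end of the fingers, on their centre line; the grasp point (between the pads) lies 19 mm behind it; z points along the fingers, y is the direction in which the jaws open and shut (so a half turn about z gives the same grasp; the last joint's range is limited). The gripper opens to 85 mm and grips with 20 to 120 N. Pads are 22 mm wide; open, the fingers measure 114 mm over their backs; the gripper's body (76 mm by 85 mm) begins 54 mm behind the grasp point. The pads swing forward as they close: fully open they stand 13 mm farther back than shut.
Start: joints at [-1.016, 0.507, -0.238, 1.5, 0.126, 1.149, -0.155], TCP at [271.757, 562.814, 231.275] pointing down, gripper open.
Joint ranges: [-3.08, 3.08], [-0.24, 2.05], [-1.43, 1.35], [0, 2.5], [-1.52, 4.66], [0.17, 1.96], [-2.89, 2.89]. Speed limits (rad/s): [2.39, 2.39, 3.14, 3.14, 3.14, 3.14, 3.14].

### API

Orientations are given as a 3x3 rotation matrix whose columns are the frame's x, y, z axes.
In Python, from station import * gives the robot as it stands.
- The arm moves only by the tool step_arm, never from a script. Its argument "series" is a list of rows, each an object with "translation": the shift along the world's x, y, z in cm, a list of three; "rot": the turn, a rotation vector about the world's x, y, z in rad, a list of three; "hand": the finger opening in cm, from 0 to 8.54. A call has 1 to 8 rows; each row shifts and turns the commanded pose from where the row before left it; what a row does not reach is not made up. A row lasts 1/10 s, in which the tool goes at most 50 mm and 8.59 degrees, less where a joint would pass 70% of its speed; a pose out of reach is approached as far as the arm can. A call with a gripper value outside its range is refused whole. The fingers move at their own pace and stop on an object; "newtons" is the grip in N (left out, the last holds). Time passes only in rows, so rows that do not move let the fingers close. It gives the time, the measured TCP pose, the force and the opening at its end, in the units of the state.
- sense(): the state, without advancing time (a new reading comes with each control period).
- grab_frame(name): name is "side" or "top"; returns (picture, depth): 384x512x3 uint8, red, green, blue; 384x512 float32, mm along the optical axis (not along the pixel's ray), 0 where there is no reading.
- camera_params(name): a dict with "fx", "fy", "cx", "cy" (pixels), "R" (3x3) and "t" (3): a world point X has camera coordinates R X + t. Camera axes: x right, y down, z forward; pixel columns grow to the right and rows downward; lengths in mm; the calibration is good to about 2 mm. A picture is of the moment at which its call begins. camera_params takes no time and is no camera call.
- sign_off(): hands the job in, once; it reports no verdict.
Trained networks look in the newest picture that a camera, given by its name, has taken for a name from the list of things; names that differ only in an ending like _2 or _b are one class to them, and where a whole thing is asked for, a point or a joint stands for the part that bears it (a point fixed in the world has none). Each returns a list of dicts, best first, with "score" (0 to 1); they miss things now and then, are a little off and sometimes report something else, mostly with a low value. They report only what shows in the picture. A call takes as long as a camera call. They do not tell look-alikes from the thing itself.
- find_in(target, camera): "xyz" ([x, y, z] in mm, in the coordinates of the camera as it stood for that picture, good to about 4 mm: the middle of the surface that is visible of it).
The state is a dict: "clock": time; "qpos": joint angles; "dq": joint speeds; "tau": joint torques, N m; "tcp_pos": TCP position; "tool_rot": TCP orientation; "ft_force": force on the tool from outside, world axes, zero at the start; "wrist_torque": the same for the moment, N m; "finger_gap": finger opening in mm.
Only numpy, scipy, OpenCV 4.12 (cv2) and the standard library are available. Lean on these libraries where they do the work, as an engineer would, in place of code of your own. Each camera call takes 0.05 s, during which the arm holds its last target.

### The job

Put the graded steel sample trays away as one nest: the middle tray (the one with the upright tab on its long side) into the large tray on the sloping holder, then the small tray (the one with the fin across its middle) into the middle tray. Turn each so that its square and round ends match the tray below, and set it down, without dropping it, so that it lies flat on the floor of the tray below; let go of both, and leave the other things on the bench where they are.

Things in the scene. Friction and masses are not known exactly. Their poses are not given: they have to be found in the camera images.
- large_tray: Large bare steel tray, fixed on a grey holder that slopes 30 deg, square end high (nearer the robot), round end (a half circle) low. 180 x 116 mm at the underside, 192 x 128 at the rim, 30 high; walls 3 mm thick, flared 12 deg; floor 4 mm thick. Origin: centre of its underside, 70 mm above the bench; x along the tray, down the slope to the round end, y across, z square to the floor, out of the mouth.
- middle_grip (a point): Point in the middle tray's handle tab: 58 mm above the tray's underside, 62.5 mm to +y of its middle line, half-way along. The tab stands over the +y long wall: 50 mm along x, 8 mm thick in y, from 33 to 78 mm above the underside. Axes: x to the round end, z out of the mouth. Nested, this point is at (0, 62.5, 62) mm in the large tray's frame, axes alike.
- small_grip (a point): Point in the small tray's handle fin: 54 mm above the centre of the tray's underside. The fin stands upright across the tray's middle: 50 mm along y, 8 mm thick in x, its top 72 mm above the underside. Axes: x to the round end, z out of the mouth. Nested, it is at (0, 0, 58) mm in the middle tray's own frame, ideally (0, 0, 62) in the large tray's, axes alike.
- middle_tray: Middle steel tray with the tab, loose, about 160 g, level on the bench at the start. Same outline, walls and floor as the large tray: square end at -x, round end at +x; 168 x 104 mm at the underside, 183 x 119 at the rim, 36 high. Origin: centre of its underside. Nested, it lies on the large tray's floor with 4 mm of play all round.
- small_tray: Small steel tray with the fin, loose, about 140 g, level on the bench at the start. Same outline, walls and floor as the others: square end at -x, round end at +x; 155 x 91 mm at the underside, 166 x 102 at the rim, 26 high. Origin: centre of its underside. Nested, it lies on the middle tray's floor with 4 mm of play all round.
- beaker_c (a point): clear glass jar with grey lid, 64 mm across, 90 mm high, loose bystander; point at its centre, half-way up
- reagent_c (a point): amber bottle with white cap, 64 mm across, 140 mm high, loose bystander; point at its centre, half-way up
- jar_c (a point): white jar with grey lid, 60 mm across, 70 mm high, loose bystander; point at its centre, half-way up
- dish_c (a point): closed flat round dish, clear, 84 mm across, 18 mm high, loose bystander; point at its centre, half-way up
- case_c (a point): small closed grey case, 50 x 80 x 36 mm, loose bystander; point at its centre
Mind the look-alikes: they are no part of the job. What is shaped like the middle_tray but orange is not meant. What is shaped like the part that bears large_tray but green is not meant.

How it is judged (in metres and radians):
On the way, in this order (a step that is already met when the one before it is completed fails the run):
1. the middle tray lies nested in the large tray (x of middle_grip in the frame of large_tray between -0.01 and 0.01 m and y of middle_grip in the frame of large_tray between 0.0525 and 0.0725 m and z of middle_grip in the frame of large_tray between 0.0575 and 0.0665 m and angle between the z axis of middle_grip and the z axis of large_tray, either way round below 0.07 rad and angle between the x axis of middle_grip and the x axis of large_tray, either way round below 0.14 rad), for 0.2 s.
2. the small tray lies nested in the middle tray (all of step 1 and x of small_grip in the frame of large_tray between -0.01 and 0.01 m and y of small_grip in the frame of large_tray between -0.01 and 0.01 m and z of small_grip in the frame of large_tray between 0.0575 and 0.0665 m and angle between the z axis of small_grip and the z axis of large_tray, either way round below 0.07 rad and angle between the x axis of small_grip and the x axis of large_tray, either way round below 0.14 rad), for 0.2 s.
At the end, for the whole second after the job is handed in: Middle tray flat on the large tray's floor, small tray flat on the middle tray's, ends matching: each within 10 mm of its place along and across, 4.5 mm in height, 0.07 rad of tilt and 0.14 rad of turn from the large tray; both let go and at rest (all of step 2 and contact force between the fingers and middle_tray below 0.05 N and contact force between the fingers and small_tray below 0.05 N and linear speed of each of middle_tray, small_tray below 0.02 m/s); the robot touches nothing.
It fails at once if the middle tray is dropped (falls freely faster than 0.7 m/s) (linear speed of middle_tray above 0.7 m/s and contact force between each of the arm, the fingers and middle_tray below 0.05 N).
It fails at once if the small tray is dropped (falls freely faster than 0.7 m/s) (linear speed of small_tray above 0.7 m/s and contact force between each of the arm, the fingers and small_tray below 0.05 N).
It fails at once if a bystander is moved more than 40 mm (distance of any of beaker_c, reagent_c, jar_c, dish_c, case_c from where it was at the start of the episode above 0.04 m).
It also fails if it takes over 64 s, if anything falls off the work surface, if the arm or the gripper's body presses on something with over 40 N, if the wrist force passes 120 N, or if a joint passes its speed limit or range.

## Working session

There is one attempt and no reset: what is moved stays moved. The work goes in short steps, Python scripts to look and compute and a tool call to move; the robot and the scene stay as the last step left them, time stands still between calls to the robot, and variables do not carry over. Pictures are saved under pics/ and viewed, and the job is handed in when it is done.

Besides the shell and the picture viewer there is one more tool, called after "Call:" in YAML: its name, and indented under it one key for each argument. step_arm: Moves the arm, as the interface text tells. Its arguments: {"type":"object","properties":{"series":{"type":"array"},"newtons":{"type":"number"}},"required":["series"]}

```bash
mkdir -p pics; ls; python3 - <<'E'
from station import *
import cv2, numpy as np
s=sense(); print({k:np.round(v,3).tolist() for k,v in s.items()})
for c in ("side","top"):
    p,d=grab_frame(c); cv2.imwrite(f"pics/{c}0.png",p[:,:,::-1]); np.save(f"pics/{c}0.npy",d)
    q=camera_params(c); print(c,q)
    R=np.array(q["R"]);t=np.array(q["t"])
    for n in ["large_tray","middle_tray","small_tray","middle_grip","small_grip"]:
        for r in find_in(n,c)[:3]:
            print(n,round(r["score"],2),np.round(R.T@(np.array(r["xyz"])-t),0))
print(sense()["clock"])
E
```

```text
pics
{'clock': 0.0, 'qpos': [-1.016, 0.508, -0.237, 1.501, 0.126, 1.149, -0.155], 'dq': [-0.001, -0.0, 0.002, -0.0, -0.0, 0.0, -0.001], 'tau': [0.0, -62.06, -2.187, -24.966, 0.013, 0.012, 0.0], 'tcp_pos': [271.583, 562.335, 230.421], 'tool_rot': [[-0.901, 0.435, -0.001], [0.435, 0.901, -0.002], [-0.0, -0.002, -1.0]], 'ft_force': [0.691, -0.708, 0.049], 'wrist_torque': [-0.005, -0.024, 0.035], 'finger_gap': 85.306}
side {'fx': 422.7007918792942, 'fy': 422.7007918792942, 'cx': 249.21632815605994, 'cy': 191.63378573869898, 'R': array([[ 0.7071878 , -0.70698855, -0.00725332],
       [-0.39600916, -0.38758038, -0.83244111],
       [ 0.58571509,  0.59156457, -0.55406606]]), 't': array([-359.11626858,  268.71022175, 1203.1680639 ])}
large_tray 0.62 [484. -44.  91.]
large_tray 0.62 [275. 342.  59.]
middle_tray 0.69 [ 283. -304.    9.]
middle_tray 0.61 [ 517. -356.   17.]
small_tray 0.96 [484. 342.  15.]
middle_grip 0.81 [ 281. -306.    9.]
middle_grip 0.58 [ 517. -356.   15.]
small_grip 0.56 [479. 340.  19.]
top {'fx': 480.8937025745315, 'fy': 480.8937025745315, 'cx': 261.44221587540903, 'cy': 185.3947054700836, 'R': array([[-0.01878139, -0.99979131, -0.00803746],
       [-0.98423843,  0.01990189, -0.17572314],
       [ 0.17584643,  0.00461046, -0.98440682]]), 't': array([  27.40383054,  481.40326383, 1645.2816795 ])}
large_tray 0.77 [270. 387.  53.]
large_tray 0.68 [486. -50.  76.]
middle_tray 0.94 [ 514. -356.    4.]
middle_tray 0.94 [ 278. -306.    6.]
small_tray 0.73 [494. 345.   5.]
small_tray 0.45 [ 722. -212.   99.]
middle_grip 0.66 [ 270. -311.    4.]
middle_grip 0.63 [ 512. -360.    4.]
small_grip 0.59 [ 715. -102.   71.]
0.6
```

View pics/side0.png

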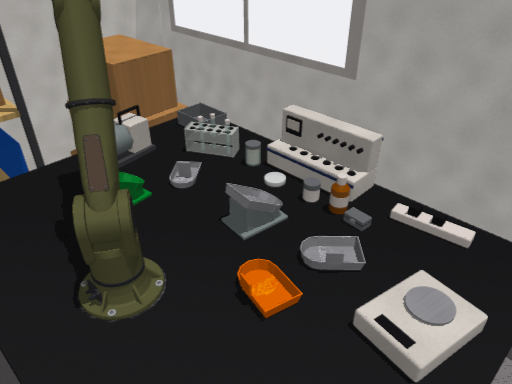

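View pics/top0.png

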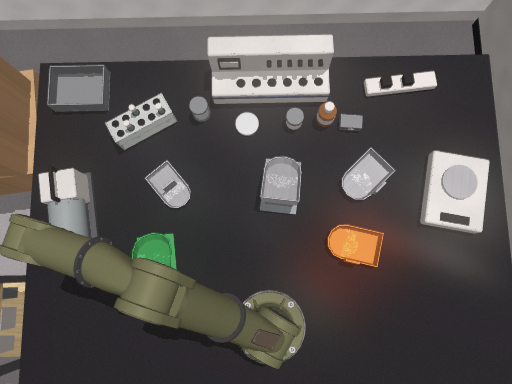

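```bash
python3 - <<'E'
import cv2,numpy as np
t=cv2.imread("pics/top0.png"); s=cv2.imread("pics/side0.png")
def z(im,x,y,w=70,h=70,k=4): return cv2.resize(im[y-h//2:y+h//2,x-w//2:x+w//2],None,fx=k,fy=k,interpolation=cv2.INTER_CUBIC)
cv2.imwrite("pics/z0.png",np.vstack([np.hstack([z(t,168,186,64),z(t,282,185,64),z(t,366,175,64)]),np.hstack([z(s,185,174,64),z(s,255,205,64),z(s,333,253,64)])]))
E
cat > h.py <<'E'
import numpy as np, cv2
from scipy.spatial import cKDTree
from scipy.optimize import least_squares
from scipy.spatial.transform import Rotation as Ro
T12=np.tan(np.radians(12))
def outline(L,W,z,inset,step=1.5):
    # closed outline, square end at -x, half circle at +x
    a=L/2+z*T12-inset; b=W/2+z*T12-inset
    p=[];c=a-b
    n=int((a+c)/step); xs=np.linspace(-a,c,n)
    p+= [(x,b) for x in xs]+[(x,-b) for x in xs]
    th=np.linspace(-np.pi/2,np.pi/2,int(np.pi*b/step)); p+=[(c+b*np.cos(t),b*np.sin(t)) for t in th]
    p+=[(-a,y) for y in np.linspace(-b,b,int(2*b/step))]
    p=np.array(p); return np.c_[p,np.full(len(p),z)]
DIM={'large':(180,116,30),'middle':(168,104,36),'small':(155,91,26)}
def model(n):
    L,W,H=DIM[n]; P=[]
    for z in np.arange(0,H+.1,1.5): P.append(outline(L,W,z,0))
    for z in np.arange(4,H+.1,1.5): P.append(outline(L,W,z,3.07))
    P.append(outline(L,W,H,1.5))
    for k in np.arange(3,W/2,1.5): P.append(outline(L,W,4,k))
    def box(x0,x1,y0,y1,z0,z1):
        g=np.stack(np.meshgrid(np.linspace(x0,x1,int((x1-x0)/1.5)+1),np.linspace(y0,y1,int((y1-y0)/1.5)+1),np.linspace(z0,z1,int((z1-z0)/1.5)+1)),-1).reshape(-1,3)
        m=(np.isclose(g[:,0],x0)|np.isclose(g[:,0],x1)|np.isclose(g[:,1],y0)|np.isclose(g[:,1],y1)|np.isclose(g[:,2],z1))
        return g[m]
    if n=='middle': P.append(box(-25,25,58.5,66.5,33,78))
    if n=='small': P.append(box(-4,4,-25,25,4,72))
    return np.vstack(P)
def cloud(cam,d,q):
    v,u=np.nonzero(d>0); z=d[v,u]
    c=np.c_[(u-q['cx'])/q['fx']*z,(v-q['cy'])/q['fy']*z,z]
    return (c-np.array(q['t']))@np.array(q['R']), u, v
E
```

```text
(no output)
```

View pics/z0.png

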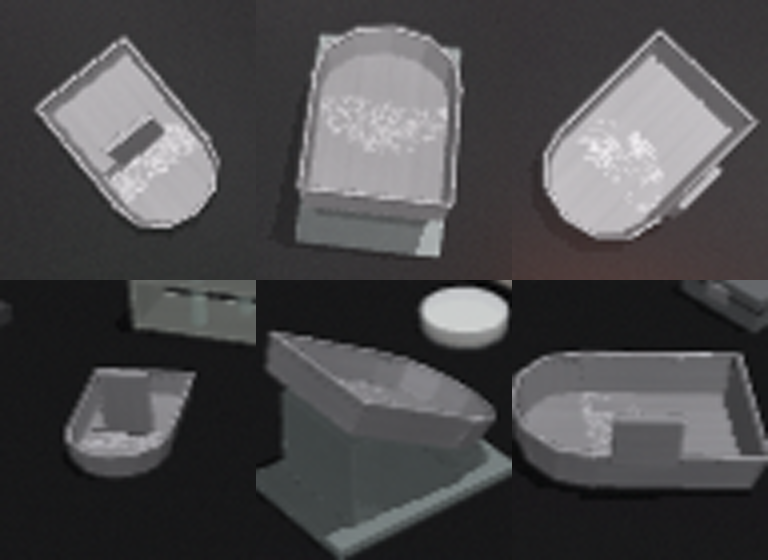

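```bash
cat > fit.py <<'E'
from h import *
import sys
from station import *
TILT=Ro.from_euler('y',30,degrees=True)
def fit(n,p0,fr,cams=('top','side'),zoff=True):
    M=model(n); tree=cKDTree(M)
    pts=[];ci=[]
    for i,c in enumerate(cams):
        P,u,v=cloud(c,fr[c],camera_params(c))
        base=70 if n=='large' else 0
        loc=(P-[p0[0],p0[1],base])
        R=Ro.from_euler('z',p0[2])*(TILT if n=='large' else Ro.identity())
        l=R.inv().apply(loc); L,W,H=DIM[n]
        top=40 if n=='large' else 85
        k=(abs(l[:,0])<L/2+30)&(abs(l[:,1])<W/2+30)&(l[:,2]>(5 if n!='large' else 0))&(l[:,2]<top)
        pts.append(P[k]);ci.append(np.full(k.sum(),i))
    pts=np.vstack(pts);ci=np.concatenate(ci)
    def res(x,pts=pts,ci=ci):
        off=np.array([[0,0,0],x[3:6]])[ci]
        R=Ro.from_euler('z',x[2])*(TILT if n=='large' else Ro.identity())
        l=R.inv().apply(pts+off-[x[0],x[1],70 if n=='large' else 0])
        d,j=tree.query(l); return np.r_[d, np.array(x[3:6])*3]
    best=None
    for dy in np.radians([-15,-8,0,8,15]):
        x0=np.r_[p0[0],p0[1],p0[2]+dy,0,0,0]
        r=least_squares(res,x0,loss='soft_l1',f_scale=2,x_scale=[1,1,.01,1,1,1],diff_step=1e-4)
        if best is None or r.cost<best.cost: best=r
    d=res(best.x)[:-3]
    print(n,np.round(best.x,3),'yaw',round(np.degrees(best.x[2]),2),'med',[round(np.median(d[ci==i]),2) for i in range(len(cams))],[int((ci==i).sum()) for i in range(len(cams))])
    return best.x
if __name__=='__main__':
    fr={c:np.load(f'pics/{c}0.npy') for c in('top','side')}
    for n,p in (('large',(495,-50,0)),('middle',(514,-356,2.4)),('small',(490,343,-2.2))):
        for cams in (('top','side'),('top',),('side',)): fit(n,p,fr,cams)
E
python3 fit.py
```

```text
large [ 4.86947e+02 -4.98800e+01 -1.31000e-01  2.59000e+00  6.81000e-01
 -2.16100e+00] yaw -7.48 med [np.float64(1.6), np.float64(1.04)] [1047, 882]
large [ 4.87001e+02 -4.96780e+01 -1.34000e-01  0.00000e+00  0.00000e+00
  0.00000e+00] yaw -7.66 med [np.float64(1.59)] [1047]
large [ 4.84463e+02 -5.09540e+01 -1.45000e-01  0.00000e+00  0.00000e+00
  0.00000e+00] yaw -8.31 med [np.float64(1.2)] [882]
middle [ 5.08086e+02 -3.46729e+02  2.32700e+00 -2.35000e-01  1.80100e+00
 -2.51100e+00] yaw 133.35 med [np.float64(2.5), np.float64(1.11)] [1073, 1612]
middle [ 507.833 -346.783    2.331    0.       0.       0.   ] yaw 133.58 med [np.float64(2.48)] [1073]
middle [ 508.006 -348.373    2.323    0.       0.       0.   ] yaw 133.1 med [np.float64(1.35)] [1612]
small [487.946 342.188  -2.433   1.342   2.143  -2.688] yaw -139.42 med [np.float64(2.84), np.float64(1.29)] [978, 554]
small [488.003 342.22   -2.426   0.      0.      0.   ] yaw -139.02 med [np.float64(2.91)] [978]
small [486.562 340.222  -2.437   0.      0.      0.   ] yaw -139.66 med [np.float64(1.62)] [554]
```

Call:
step_arm:
  series:
    - {"translation":[2.5,-2.5,-1.0],"rot":[0,0,-0.07],"hand":5}
    - {"translation":[2.7,-2.8,-1.3],"rot":[0,0,-0.07],"hand":5}
    - {"translation":[2.7,-2.8,-1.3],"rot":[0,0,-0.07],"hand":5}
    - {"translation":[2.7,-2.8,-1.3],"rot":[0,0,-0.07],"hand":5}
    - {"translation":[2.7,-2.8,-1.3],"rot":[0,0,-0.07],"hand":5}
    - {"translation":[2.7,-2.8,-1.3],"rot":[0,0,-0.062],"hand":5}
    - {"translation":[2.8,-2.8,-1.3],"rot":[0,0,0],"hand":5}
    - {"translation":[2.8,-2.8,-1.2],"rot":[0,0,0],"hand":5}
  newtons: 60

```text
clock: 1.4
tcp_pos: [488.7, 340.8, 130.9]
tool_rot: [[-0.651, 0.759, 0.0], [0.759, 0.651, 0.0], [-0.0, 0.0, -1.0]]
ft_force: [1.4, 0.4, -0.3]
finger_gap: 49.9
```

```bash
cat > st.py <<'E'
from station import *
import numpy as np
s=sense(); R=np.array(s['tool_rot'])
print('t',round(s['clock'],2),'q',np.round(s['qpos'],3).tolist(),'tcp',np.round(s['tcp_pos'],1).tolist(),'az_y',round(np.degrees(np.arctan2(R[1,1],R[0,1])),2),'z',np.round(R[:,2],3).tolist(),'F',np.round(s['ft_force'],1).tolist(),'gap',round(s['finger_gap'],1))
E
python3 st.py; python3 - <<'E'
from h import *
from station import camera_params
for c in('top','side'):
    P,u,v=cloud(c,np.load(f'pics/{c}0.npy'),camera_params(c))
    k=(abs(P[:,2])<12)&(P[:,0]>300)&(P[:,0]<800)&(abs(P[:,1])<450)
    A=np.c_[P[k][:,:2]-[500,0],np.ones(k.sum())]; 
    for _ in range(3):
        x=np.linalg.lstsq(A,P[k][:,2],rcond=None)[0]; 
    print(c,x,np.median(P[k][:,2]))
E
```

```text
t 1.4 q [-0.585, 0.552, -0.103, 1.718, 0.07, 0.875, -0.008] tcp [488.7, 340.8, 130.9] az_y 40.64 z [0.0, 0.0, -1.0] F [1.4, 0.4, -0.3] gap 49.9
top [-7.13073328e-04  5.63690319e-04  7.80769282e-01] 0.7074430872761148
side [ 6.91615714e-04 -6.84716158e-04  1.54781414e+00] 1.2012892368316477
```

Call:
step_arm:
  series:
    - {"translation":[-0.05,0,-3.0],"rot":[0,0,0],"hand":5}
    - {"translation":[-0.05,0,-3.0],"rot":[0,0,0],"hand":5}
    - {"translation":[0,0,-2.3],"rot":[0,0,0],"hand":5}
    - {"translation":[0,0,-1.0],"rot":[0,0,0],"hand":0}
    - {"translation":[0,0,0],"rot":[0,0,0],"hand":0}
    - {"translation":[0,0,0],"rot":[0,0,0],"hand":0}
    - {"translation":[0,0,0],"rot":[0,0,0],"hand":0}
    - {"translation":[0,0,0],"rot":[0,0,0],"hand":0}
  newtons: 60

```text
clock: 2.2
tcp_pos: [487.2, 342.2, 39.4]
tool_rot: [[-0.651, 0.759, 0.001], [0.759, 0.651, 0.001], [-0.0, 0.002, -1.0]]
ft_force: [-0.2, -0.6, -1.0]
finger_gap: 7.2
```

```bash
python3 st.py
```

```text
t 2.2 q [-0.597, 0.667, -0.091, 1.805, 0.09, 0.672, -0.029] tcp [487.2, 342.2, 39.4] az_y 40.63 z [0.001, 0.001, -1.0] F [-0.2, -0.6, -1.0] gap 7.2
```

Call:
step_arm:
  series:
    - {"translation":[0,0,0.8],"rot":[0,0,0],"hand":0}
    - {"translation":[0,0,0.7],"rot":[0,0,0.1],"hand":0}
    - {"translation":[0,0,0],"rot":[0,0,0.14],"hand":0}
    - {"translation":[0,0,0],"rot":[0,0,0.14],"hand":0}
    - {"translation":[0,0,0],"rot":[0,0,0.14],"hand":0}
    - {"translation":[0,0,0],"rot":[0,0,0.14],"hand":0}
    - {"translation":[0,0,0],"rot":[0,0,0.14],"hand":0}
    - {"translation":[0,0,0],"rot":[0,0,0.14],"hand":0}

```text
clock: 3.0
tcp_pos: [487.2, 341.8, 54.3]
tool_rot: [[-0.997, -0.084, 0.001], [-0.084, 0.997, 0.0], [-0.001, 0.0, -1.0]]
ft_force: [0.8, 0.3, -2.0]
finger_gap: 7.5
```

```bash
python3 st.py
```

```text
t 3.0 q [-0.425, 0.666, -0.367, 1.792, 0.334, 0.744, 0.686] tcp [487.2, 341.8, 54.3] az_y 94.79 z [0.001, 0.0, -1.0] F [0.8, 0.3, -2.0] gap 7.5
```

Call:
step_arm:
  series:
    - {"translation":[0,0,-0.7],"rot":[0,0,0],"hand":0}
    - {"translation":[0,0,-0.4],"rot":[0,0,0],"hand":0}
    - {"translation":[0,0,-0.3],"rot":[0,0,0],"hand":0}
    - {"translation":[0,0,0],"rot":[0,0,0],"hand":0}

```text
clock: 3.4
tcp_pos: [486.7, 341.8, 39.2]
tool_rot: [[-0.997, -0.076, 0.0], [-0.076, 0.997, -0.0], [0.0, -0.0, -1.0]]
ft_force: [-0.2, 0.5, -1.6]
finger_gap: 7.5
```

```bash
python3 st.py
```

```text
t 3.4 q [-0.434, 0.686, -0.355, 1.803, 0.343, 0.714, 0.671] tcp [486.7, 341.8, 39.2] az_y 94.35 z [0.0, -0.0, -1.0] F [-0.2, 0.5, -1.6] gap 7.5
```

Call:
step_arm:
  series:
    - {"translation":[0,0,-0.1],"rot":[0,0,0],"hand":0}
    - {"translation":[0,0,0],"rot":[0,0,0],"hand":5}
    - {"translation":[0,0,0],"rot":[0,0,0],"hand":5}
    - {"translation":[0,0,0],"rot":[0,0,0],"hand":5}
    - {"translation":[0,0,3],"rot":[0,0,0],"hand":5}
    - {"translation":[0,0,4],"rot":[0,0,0],"hand":5}
    - {"translation":[0,0,4.5],"rot":[0,0,0],"hand":5}
    - {"translation":[0,-2,4.5],"rot":[0,0,0],"hand":5}

```text
clock: 4.2
tcp_pos: [485.7, 324.4, 199.8]
tool_rot: [[-0.997, -0.081, -0.001], [-0.081, 0.997, 0.002], [0.001, 0.002, -1.0]]
ft_force: [0.1, 0.5, -0.7]
finger_gap: 50.1
```

```bash
python3 st.py
```

```text
t 4.2 q [-0.347, 0.489, -0.439, 1.658, 0.23, 1.045, 0.796] tcp [485.7, 324.4, 199.8] az_y 94.67 z [-0.001, 0.002, -1.0] F [0.1, 0.5, -0.7] gap 50.1
```

Call:
step_arm:
  series:
    - {"translation":[0,-4.4,1.2],"rot":[0,0,-0.056],"hand":5}
    - {"translation":[0,-4.5,1.2],"rot":[0,0,-0.056],"hand":5}
    - {"translation":[0,-4.6,0.5],"rot":[0,0,-0.056],"hand":5}
    - {"translation":[0,-4.6,0],"rot":[0,0,-0.056],"hand":5}
    - {"translation":[0,-4.6,0],"rot":[0,0,-0.056],"hand":5}
    - {"translation":[0,-4.6,0],"rot":[0,0,-0.056],"hand":5}
    - {"translation":[0,-4.6,0],"rot":[0,0,-0.056],"hand":5}
    - {"translation":[0,-4.6,0],"rot":[0,0,-0.056],"hand":5}

```text
clock: 5.0
tcp_pos: [486.5, -45.0, 227.4]
tool_rot: [[-0.931, 0.364, 0.001], [0.364, 0.931, -0.0], [-0.0, 0.0, -1.0]]
ft_force: [1.2, 1.1, 0.7]
finger_gap: 50.1
```

Call:
step_arm:
  series:
    - {"translation":[0,-4.6,0],"rot":[0,0,-0.056],"hand":5}
    - {"translation":[0,-4.6,0],"rot":[0,0,-0.056],"hand":5}
    - {"translation":[0,-4.6,0],"rot":[0,0,-0.056],"hand":5}
    - {"translation":[-0.5,-4.6,0],"rot":[0,0,-0.056],"hand":5}
    - {"translation":[-0.5,-4.6,-0.5],"rot":[0,0,-0.056],"hand":5}
    - {"translation":[-0.5,-4.5,-1.5],"rot":[0,0,-0.056],"hand":5}
    - {"translation":[-0.5,-4,-2],"rot":[0,0,-0.056],"hand":5}
    - {"translation":[-0.3,-3,-2],"rot":[0,0,-0.056],"hand":5}

```text
clock: 5.8
tcp_pos: [462.6, -391.4, 166.6]
tool_rot: [[-0.68, 0.733, -0.0], [0.733, 0.68, -0.001], [-0.001, -0.001, -1.0]]
ft_force: [-0.6, -0.1, 0.4]
finger_gap: 49.6
```

```bash
python3 st.py
```

```text
t 5.8 q [0.698, 0.528, -0.059, 1.648, 0.038, 0.966, 1.374] tcp [462.6, -391.4, 166.6] az_y 42.85 z [-0.0, -0.001, -1.0] F [-0.6, -0.1, 0.4] gap 49.6
```

Call:
step_arm:
  series:
    - {"translation":[0,0.1,-3.5],"rot":[0,0,0.008],"hand":5}
    - {"translation":[0,0,-4],"rot":[0,0,0],"hand":5}
    - {"translation":[0,0,-3.5],"rot":[0,0,0],"hand":5}
    - {"translation":[0,0,-1.3],"rot":[0,0,0],"hand":5}
    - {"translation":[0,0,0],"rot":[0,0,0],"hand":5}

```text
clock: 6.3
tcp_pos: [462.9, -386.4, 42.6]
tool_rot: [[-0.69, 0.724, -0.003], [0.724, 0.69, 0.002], [0.004, -0.001, -1.0]]
ft_force: [0.5, -0.2, 0.1]
finger_gap: 50.0
```

```bash
python3 st.py; python3 - <<'E'
from station import *
import cv2,numpy as np
o=[]
for c,(x,y) in (("side",(330,225)),("top",(366,185))):
    p,d=grab_frame(c); o.append(cv2.resize(p[y-60:y+60,x-60:x+60,::-1],None,fx=3,fy=3,interpolation=cv2.INTER_CUBIC))
cv2.imwrite("pics/m1.png",np.hstack(o))
E
```

```text
t 6.3 q [0.69, 0.672, -0.057, 1.776, 0.055, 0.698, 1.364] tcp [462.9, -386.4, 42.6] az_y 43.6 z [-0.003, 0.002, -1.0] F [0.5, -0.2, 0.1] gap 50.0
```

View pics/m1.png

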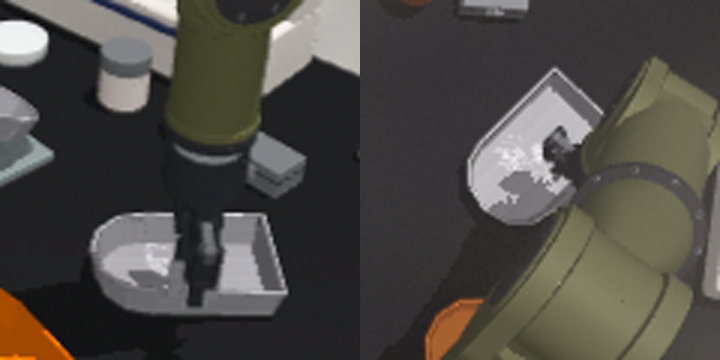

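Call:
step_arm:
  series:
    - {"translation":[0,0,0],"rot":[0,0,0],"hand":0}
    - {"translation":[0,0,0],"rot":[0,0,0],"hand":0}
    - {"translation":[0,0,0],"rot":[0,0,0],"hand":0}
    - {"translation":[0,0,0],"rot":[0,0,0],"hand":0}
    - {"translation":[0,0,0],"rot":[0,0,0],"hand":0}
    - {"translation":[0,0,0],"rot":[0,0,0],"hand":0}
  newtons: 100

```text
clock: 7.0
tcp_pos: [464.1, -387.9, 45.8]
tool_rot: [[-0.689, 0.724, 0.002], [0.724, 0.689, -0.002], [-0.002, -0.0, -1.0]]
ft_force: [-0.8, 0.3, 6.5]
finger_gap: 6.6
```

```bash
python3 st.py
```

```text
t 7.0 q [0.691, 0.668, -0.057, 1.775, 0.055, 0.698, 1.365] tcp [464.1, -387.9, 45.8] az_y 43.58 z [0.002, -0.002, -1.0] F [-0.8, 0.3, 6.5] gap 6.6
```

Call:
step_arm:
  series:
    - {"translation":[0,0,0.4],"rot":[0,0,0],"hand":0}
    - {"translation":[0,0,1],"rot":[0,0,0],"hand":0}
    - {"translation":[0,0,2],"rot":[0,0,0],"hand":0}
    - {"translation":[0,0,3],"rot":[0,0,0],"hand":0}
    - {"translation":[0,0,4],"rot":[0,0,0],"hand":0}
    - {"translation":[0,0,4],"rot":[0,0,0],"hand":0}
    - {"translation":[0,0,3.5],"rot":[0,0,0],"hand":0}
    - {"translation":[0,0,2],"rot":[0,0,0],"hand":0}

```text
clock: 7.8
tcp_pos: [464.3, -387.6, 247.4]
tool_rot: [[-0.69, 0.724, 0.003], [0.724, 0.69, -0.003], [-0.004, 0.001, -1.0]]
ft_force: [0.8, -0.3, -1.1]
finger_gap: 6.6
```

```bash
python3 st.py;  python3 - <<'E'
from station import *
import cv2,numpy as np
o=[]
for c,(x,y) in (("side",(330,185)),("top",(376,185))):
    p,d=grab_frame(c); o.append(cv2.resize(p[y-60:y+60,x-60:x+60,::-1],None,fx=3,fy=3,interpolation=cv2.INTER_CUBIC))
    np.save(f"pics/{c}2.npy",d)
cv2.imwrite("pics/m2.png",np.hstack(o))
E
```

```text
t 7.8 q [0.697, 0.456, -0.065, 1.536, 0.032, 1.146, 1.386] tcp [464.3, -387.6, 247.4] az_y 43.6 z [0.003, -0.003, -1.0] F [0.8, -0.3, -1.1] gap 6.6
```

View pics/m2.png

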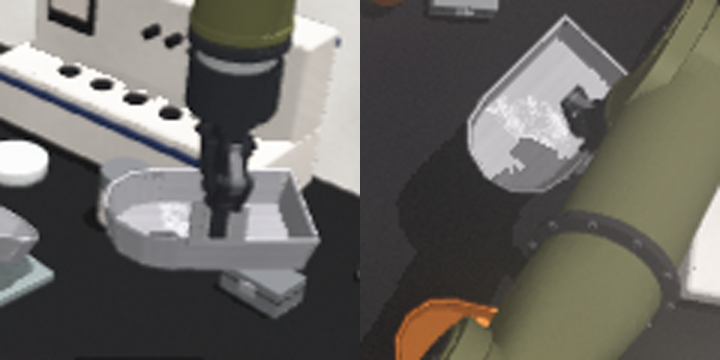

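```bash
cat > fit6.py <<'E'
from h import *
from station import *
def fit6(n,R0,p0,fr,cams=('top','side'),zmin=-3,zmax=85,exc=None,marg=15,tabonly=None):
    """R0 rotation matrix, p0 position (origin) -> refined; side offset nuisance"""
    M=model(n); tree=cKDTree(M); R0=Ro.from_matrix(R0); pts=[];ci=[]; L,W,H=DIM[n]
    for i,c in enumerate(cams):
        P,u,v=cloud(c,fr[c],camera_params(c)); l=R0.inv().apply(P-p0)
        k=(abs(l[:,0])<L/2+8+marg)&(abs(l[:,1])<W/2+8+marg)&(l[:,2]>zmin)&(l[:,2]<zmax)
        if exc is not None: k&=~exc(l)
        pts.append(P[k]);ci.append(np.full(k.sum(),i))
    pts=np.vstack(pts);ci=np.concatenate(ci)
    def res(x):
        off=np.array([-x[6:9],x[6:9]])[ci]
        R=Ro.from_rotvec(x[3:6])*R0
        d,_=tree.query(R.inv().apply(pts+off-(p0+x[:3]))); return np.r_[d,x[6:9]*6]
    r=least_squares(res,np.zeros(9),loss='soft_l1',f_scale=2,x_scale=[1,1,1,.01,.01,.01,1,1,1],diff_step=1e-4)
    x=r.x;d=res(x)[:-3]; R=(Ro.from_rotvec(x[3:6])*R0).as_matrix(); p=p0+x[:3]
    print(n,'p',np.round(p,1),'rotvec deg',np.round(np.degrees(x[3:6]),2),'off',np.round(x[6:],1),'med',[round(float(np.median(d[ci==i])),2) for i in range(len(cams))],np.bincount(ci), 'z',np.round(R[:,2],3),'yaw',round(np.degrees(np.arctan2(R[1,0],R[0,0])),2))
    return R,p
E
python3 - <<'E'
from fit6 import *
fr={c:np.load(f'pics/{c}2.npy') for c in('top','side')}
R0=Ro.from_euler('z',133.3,degrees=True).as_matrix()
tab=np.array([464.3,-387.6,0]); p0=np.array([464.3,-387.6,247.4-42])-R0@np.array([0,62.5,0])
exc=lambda l:(l[:,2]>37)|((abs(l[:,0])<40)&(l[:,1]>25))
for cams in (('top','side'),('side',),('top',)):
    R,p=fit6('middle',R0,p0,fr,cams,exc=exc)
    print('grip pt',p+R@[0,62.5,58])
    R,p=fit6('middle',R,p,fr,cams,exc=exc)
    s=sense();T=np.array(s['tool_rot']);g=np.array(s['tcp_pos'])-19*T[:,2]
    print('grasp in tray',R.T@(g-p))
E
```

```text
middle p [ 509.5 -346.5  203.8] rotvec deg [-0.35  0.06  0.23] off [0.5 0.1 0.7] med [1.68, 1.1] [1372 1402] z [0.001 0.006 1.   ] yaw 133.53
grip pt [ 464.20656553 -389.15377769  262.07305956]
middle p [ 509.2 -346.7  203.5] rotvec deg [-0.04  0.11  0.03] off [ 0.2 -0.3  0.7] med [1.72, 1.07] [1382 1361] z [0.003 0.007 1.   ] yaw 133.56
grasp in tray [ 0.53131502 60.98217234 62.35300564]
middle p [ 508.8 -346.5  203.1] rotvec deg [-0.48  0.26  0.26] off [-0. -0. -0.] med [1.09] [1402] z [0.005 0.008 1.   ] yaw 133.57
grip pt [ 463.82256133 -389.08544506  261.61306347]
middle p [ 508.9 -346.5  202.8] rotvec deg [0.01 0.01 0.01] off [-0. -0.  0.] med [1.06] [1330] z [0.005 0.008 1.   ] yaw 133.57
grasp in tray [ 0.18841187 61.09339793 62.99290221]
middle p [ 510.  -346.3  204.4] rotvec deg [-0.13 -0.11  0.17] off [ 0. -0.  0.] med [1.7] [1372] z [-0.002  0.002  1.   ] yaw 133.47
grip pt [ 464.51223827 -389.21234168  262.44266661]
middle p [ 510.  -346.4  204.3] rotvec deg [-0.05 -0.04 -0.02] off [-0. -0.  0.] med [1.71] [1378] z [-0.003  0.003  1.   ] yaw 133.45
grasp in tray [ 0.64292651 61.41978868 61.98182927]
```

```bash
python3 - <<'E'
from fit6 import *
for k in '02':
  fr={c:np.load(f'pics/{c}{k}.npy') for c in('top','side')}
  R0=(Ro.from_euler('z',-7.6,degrees=True)*Ro.from_euler('y',30,degrees=True)).as_matrix()
  p0=np.array([486,-50,70.])
  exc=lambda l:(l[:,2]>36)
  for cams in (('top','side'),('side',),('top',)):
    R,p=fit6('large',R0,p0,fr,cams,exc=exc,zmin=1,marg=6)
    R,p=fit6('large',R,p,fr,cams,exc=exc,zmin=1,marg=6)
    print(np.degrees(np.arccos(R[2,2])))
E
```

```text
large p [484.7 -50.   71.7] rotvec deg [ 0.05  0.07 -0.24] off [ 0.3  0.5 -0.1] med [1.45, 1.09] [1476  972] z [ 0.496 -0.069  0.865] yaw -7.82
large p [484.7 -50.   72. ] rotvec deg [ 0.05  0.05 -0.01] off [0.2 0.5 0. ] med [1.41, 1.07] [1401  962] z [ 0.497 -0.07   0.865] yaw -7.81
30.135599847074772
large p [484.4 -50.5  71.8] rotvec deg [-0.12 -0.04 -0.13] off [-0. -0.  0.] med [1.08] [972] z [ 0.495 -0.066  0.866] yaw -7.8
large p [484.4 -50.5  71.8] rotvec deg [-0. -0. -0.] off [-0. -0.  0.] med [1.08] [963] z [ 0.495 -0.065  0.866] yaw -7.8
29.946493600605876
large p [485.  -49.5  71.6] rotvec deg [ 0.04  0.13 -0.43] off [0. 0. 0.] med [1.45] [1476] z [ 0.497 -0.07   0.865] yaw -8.02
large p [485.  -49.5  71.9] rotvec deg [ 0.05  0.05 -0.02] off [-0.  0.  0.] med [1.4] [1398] z [ 0.498 -0.071  0.864] yaw -8.01
30.1897234055632
large p [484.5 -50.1  71.8] rotvec deg [0.23 0.04 0.23] off [ 0.3  0.5 -0.3] med [1.44, 1.11] [1507  975] z [ 0.497 -0.068  0.865] yaw -7.25
large p [484.4 -50.   72.1] rotvec deg [ 0.04  0.06 -0.01] off [ 0.4  0.5 -0.1] med [1.37, 1.11] [1420  959] z [ 0.497 -0.068  0.865] yaw -7.24
30.140278963001922
large p [484.2 -50.6  72.1] rotvec deg [ 0.21 -0.08  0.31] off [-0. -0.  0.] med [1.09] [975] z [ 0.495 -0.067  0.866] yaw -7.17
large p [484.2 -50.6  72.1] rotvec deg [-0.03 -0.    0.02] off [ 0. -0. -0.] med [1.09] [957] z [ 0.495 -0.066  0.867] yaw -7.17
29.943005744461566
large p [484.8 -49.6  71.6] rotvec deg [-0.18  0.14 -0.47] off [-0.  0.  0.] med [1.41] [1507] z [ 0.497 -0.067  0.865] yaw -8.18
large p [484.8 -49.6  71.8] rotvec deg [ 0.07  0.12 -0.02] off [ 0. -0.  0.] med [1.36] [1431] z [ 0.499 -0.069  0.864] yaw -8.17
30.24699468783755
```

```bash
cat >> h.py <<'E'
LP=np.array([485.2,-49.2,70.]); LYAW=-7.7
LR=(Ro.from_euler('z',LYAW,degrees=True)*TILT0).as_matrix() if 'TILT0' in globals() else (Ro.from_euler('z',LYAW,degrees=True)*Ro.from_euler('y',30,degrees=True)).as_matrix()
E
python3 - <<'E'
from h import *
print(np.round(LR,3))
for up in (0,20,40,60,90): print(up,np.round(LP+LR@np.array([0.5,62.5,47.4+up]),1))
E
```

```text
[[ 0.858  0.134  0.495]
 [-0.116  0.991 -0.067]
 [-0.5    0.     0.866]]
0 [517.5   9.5 110.8]
20 [527.4   8.2 128.1]
40 [537.3   6.8 145.4]
60 [547.2   5.5 162.8]
90 [562.1   3.5 188.7]
```

Call:
step_arm:
  series:
    - {"translation":[0.5,2,0],"rot":[0,0,-0.1],"hand":0}
    - {"translation":[0.5,2.3,0],"rot":[0,0,-0.14],"hand":0}
    - {"translation":[0.5,2.3,0],"rot":[0,0,-0.14],"hand":0}
    - {"translation":[0.5,2.3,0],"rot":[0,0,-0.14],"hand":0}
    - {"translation":[0.5,2.3,0],"rot":[0,0,-0.14],"hand":0}
    - {"translation":[0.5,2.3,0],"rot":[0,0,-0.14],"hand":0}
    - {"translation":[0.5,2.3,0],"rot":[0,0,-0.14],"hand":0}
    - {"translation":[0.5,2.3,0],"rot":[0,0,-0.14],"hand":0}

```text
clock: 8.7
tcp_pos: [503.0, -204.8, 242.0]
tool_rot: [[0.319, 0.948, -0.002], [0.948, -0.319, 0.001], [0.0, -0.003, -1.0]]
ft_force: [0.2, -0.1, -1.4]
finger_gap: 6.6
```

```bash
python3 st.py
```

```text
t 8.7 q [0.228, 0.372, 0.163, 1.702, -0.067, 1.076, 0.088] tcp [503.0, -204.8, 242.0] az_y -18.61 z [-0.002, 0.001, -1.0] F [0.2, -0.1, -1.4] gap 6.6
```

Call:
step_arm:
  series:
    - {"translation":[0.4,2.1,0],"rot":[0,0,-0.14],"hand":0}
    - {"translation":[0.4,2.1,0],"rot":[0,0,-0.14],"hand":0}
    - {"translation":[0.4,2.1,0],"rot":[0,0,-0.14],"hand":0}
    - {"translation":[0.5,2.1,0],"rot":[0,0,-0.14],"hand":0}
    - {"translation":[0.5,2.1,0],"rot":[0,0,-0.14],"hand":0}
    - {"translation":[0.5,2.1,0],"rot":[0,0,-0.14],"hand":0}
    - {"translation":[0.5,2.1,0],"rot":[0,0,-0.14],"hand":0}
    - {"translation":[0.5,2.1,0],"rot":[0,0,-0.14],"hand":0}

```text
clock: 9.5
tcp_pos: [540.0, -37.1, 242.0]
tool_rot: [[0.992, 0.126, -0.002], [0.126, -0.992, 0.0], [-0.002, -0.001, -1.0]]
ft_force: [-0.5, -0.2, -2.0]
finger_gap: 6.5
```

```bash
python3 st.py
```

```text
t 9.5 q [-0.245, 0.387, 0.391, 1.708, -0.164, 1.081, -1.247] tcp [540.0, -37.1, 242.0] az_y -82.78 z [-0.002, 0.0, -1.0] F [-0.5, -0.2, -2.0] gap 6.5
```

Call:
step_arm:
  series:
    - {"translation":[0.4,2.0,0],"rot":[0,0,-0.13],"hand":0}
    - {"translation":[0.4,2.1,0],"rot":[0,0,-0.131],"hand":0}
    - {"translation":[0.4,0,0],"rot":[0.012,0.09,0],"hand":0}
    - {"translation":[0.4,0,0],"rot":[0.0145,0.107,0],"hand":0}
    - {"translation":[0.4,0,0],"rot":[0.0145,0.107,0],"hand":0}
    - {"translation":[0,0,0],"rot":[0.0145,0.107,0],"hand":0}
    - {"translation":[0,0,0],"rot":[0.0145,0.107,0],"hand":0}
    - {"translation":[0,0,0],"rot":[0,0,0],"hand":0}

```text
clock: 10.3
tcp_pos: [560.9, 2.8, 238.4]
tool_rot: [[0.855, -0.13, -0.503], [-0.111, -0.992, 0.067], [-0.507, -0.001, -0.862]]
ft_force: [0.3, -0.4, -3.6]
finger_gap: 7.0
```

```bash
python3 st.py; cat > rel.py <<'E'
from h import *
from station import *
s=sense();T=np.array(s['tool_rot']);p=np.array(s['tcp_pos'])
D=np.array([LR[:,0],-LR[:,1],-LR[:,2]]).T
rv=Ro.from_matrix(D@T.T).as_rotvec()
print('tcp in large',np.round(LR.T@(p-LP),1),'rot to go (middle)',np.round(rv,3))
E
python3 rel.py
```

```text
t 10.3 q [-0.187, 0.752, 0.392, 1.198, -0.246, 1.774, -1.505] tcp [560.9, 2.8, 238.4] az_y -97.46 z [-0.503, 0.067, -0.862] F [0.3, -0.4, -3.6] gap 7.0
tcp in large [-25.3  61.7 179.9] rot to go (middle) [-0.002 -0.008 -0.004]
```

```bash
python3 - <<'E'
from fit6 import *
fr={};o=[]
for c,(x,y) in (("side",(260,170)),("top",(270,165))):
    p,d=grab_frame(c); fr[c]=d; o.append(cv2.resize(p[y-60:y+60,x-60:x+60,::-1],None,fx=3,fy=3,interpolation=cv2.INTER_CUBIC)); np.save(f"pics/{c}3.npy",d)
cv2.imwrite("pics/m3.png",np.hstack(o))
s=sense();T=np.array(s['tool_rot']);t=np.array(s['tcp_pos'])
R0=np.array([T[:,0],-T[:,1],-T[:,2]]).T; p0=t-R0@np.array([.5,62.5,43.4])
exc=lambda l:(l[:,2]>37)|((abs(l[:,0])<40)&(l[:,1]>25))
for cams in (('top','side'),('side',),('top',)):
    R,p=fit6('middle',R0,p0,fr,cams,exc=exc)
    R,p=fit6('middle',R,p,fr,cams,exc=exc)
    print('tcp in tray',R.T@(t-p), 'rot',Ro.from_matrix(R0.T@R).as_rotvec())
E
```

```text
middle p [525.6 -56.1 202.5] rotvec deg [-0.23  0.51  0.3 ] off [0.3 0.6 0.1] med [1.3, 1.06] [1246  779] z [ 0.503 -0.061  0.862] yaw -7.27
middle p [525.5 -55.7 201.9] rotvec deg [ 0.47 -0.19 -0.25] off [0.2 0.5 0.1] med [1.34, 1.08] [1306  804] z [ 0.5   -0.07   0.863] yaw -7.24
tcp in tray [ 3.88690393 62.60546539 47.65613353] rot [0.00253274 0.00611523 0.00247004]
middle p [525.4 -56.6 202.1] rotvec deg [0.03 0.44 0.24] off [-0. -0. -0.] med [1.08] [779] z [ 0.502 -0.065  0.862] yaw -7.18
middle p [525.4 -56.3 201.7] rotvec deg [ 0.25 -0.16 -0.11] off [-0.  0.  0.] med [1.06] [794] z [ 0.5   -0.07   0.863] yaw -7.13
tcp in tray [ 3.97698536 63.12468731 47.89916843] rot [0.0024251  0.00550846 0.00411739]
middle p [525.9 -55.6 202.6] rotvec deg [-0.33  0.51  0.21] off [-0. -0.  0.] med [1.3] [1246] z [ 0.503 -0.06   0.862] yaw -7.42
middle p [525.8 -55.3 202. ] rotvec deg [ 0.51 -0.12 -0.27] off [ 0. -0. -0.] med [1.36] [1314] z [ 0.501 -0.07   0.863] yaw -7.39
tcp in tray [ 3.60828116 62.17514184 47.46300176] rot [0.00257317 0.00710009 0.00024819]
```

View pics/m3.png

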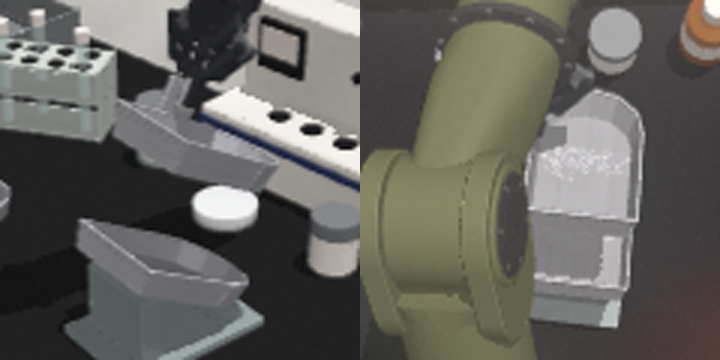

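Call:
step_arm:
  series:
    - {"translation":[0.6,0,-1.5],"rot":[0,0,0],"hand":0}
    - {"translation":[0.2,0,-2.3],"rot":[0,-0.006,-0.004],"hand":0}
    - {"translation":[-0.8,0.1,-2.3],"rot":[0,0,0],"hand":0}
    - {"translation":[-1.0,0.1,-2.1],"rot":[0,0,0],"hand":0}
    - {"translation":[-0.8,0.05,-1.0],"rot":[0,0,0],"hand":0}
    - {"translation":[0,0,0],"rot":[0,0,0],"hand":0}
    - {"translation":[0,0,0],"rot":[0,0,0],"hand":0}
    - {"translation":[0,0,0],"rot":[0,0,0],"hand":0}

```text
clock: 11.2
tcp_pos: [543.6, 5.3, 152.3]
tool_rot: [[0.863, -0.133, -0.487], [-0.114, -0.991, 0.069], [-0.491, -0.004, -0.871]]
ft_force: [0.2, 0.9, -2.0]
finger_gap: 6.7
```

```bash
python3 st.py; python3 rel.py; cat > meas.py <<'E'
from fit6 import *
from h import LR,LP
import sys
def meas(tag,n='middle',tcpin=(.5,62.5,43.4),exc=None,centers=((260,180),(275,170))):
    fr={};o=[]
    for c,(x,y) in zip(("side","top"),centers):
        p,d=grab_frame(c); fr[c]=d; np.save(f"pics/{c}{tag}.npy",d)
        o.append(cv2.resize(p[y-60:y+60,x-60:x+60,::-1],None,fx=3,fy=3,interpolation=cv2.INTER_CUBIC))
    cv2.imwrite(f"pics/m{tag}.png",np.hstack(o))
    s=sense();T=np.array(s['tool_rot']);t=np.array(s['tcp_pos'])
    R0=np.array([T[:,0],-T[:,1],-T[:,2]]).T
    if n=='small': R0=np.array([T[:,1],-T[:,0]*-1*-1,-T[:,2]]).T; R0[:,1]=np.cross(R0[:,2],R0[:,0])
    p0=t-R0@np.array(tcpin)
    for cams in (('top','side'),('side',),('top',)):
        R,p=fit6(n,R0,p0,fr,cams,exc=exc)
        R,p=fit6(n,R,p,fr,cams,exc=exc)
        print('tcp in tray',np.round(R.T@(t-p),1),'rot vs tool',np.round(Ro.from_matrix(R0.T@R).as_rotvec(),3),'tray in large(cam)',np.round(LR.T@(p-np.array([484.6,-50.,71.9])),1),'rot',np.round(Ro.from_matrix(LR.T@R).as_rotvec(),3))
EXM=lambda l:(l[:,2]>37)|((abs(l[:,0])<40)&(l[:,1]>25))
E
python3 -c "
from meas import *
meas('4',exc=lambda l:EXM(l)|(l[:,2]<3))"
```

```text
t 11.2 q [-0.203, 0.782, 0.384, 1.38, -0.263, 1.551, -1.479] tcp [543.6, 5.3, 152.3] az_y -97.66 z [-0.487, 0.069, -0.871] F [0.2, 0.9, -2.0] gap 6.7
tcp in large [ 2.7 61.8 96.5] rot to go (middle) [-0.002  0.01  -0.001]
middle p [509.5 -53.7 116.3] rotvec deg [ 0.14 -0.11 -0.01] off [0.4 0.2 0.5] med [1.06, 1.05] [653 737] z [ 0.486 -0.071  0.871] yaw -7.47
middle p [509.5 -53.6 116.5] rotvec deg [ 0.12  0.12 -0.03] off [0.4 0.1 0.3] med [1.08, 1.05] [666 748] z [ 0.487 -0.073  0.87 ] yaw -7.44
tcp in tray [ 5.2 63.2 43.2] rot vs tool [0.004 0.001 0.002] tray in large(cam) [-0.5 -0.3 51.2] rot [ 0.007 -0.008  0.004]
middle p [509.6 -53.8 116. ] rotvec deg [ 0.1  -0.71 -0.31] off [-0.  0.  0.] med [1.03] [737] z [ 0.476 -0.073  0.876] yaw -7.75
middle p [509.6 -53.7 115.9] rotvec deg [0.08 0.   0.  ] off [ 0. -0. -0.] med [1.04] [755] z [ 0.476 -0.074  0.876] yaw -7.7
tcp in tray [ 5.2 63.4 43.4] rot vs tool [ 0.007 -0.012 -0.002] tray in large(cam) [-0.2 -0.3 50.7] rot [ 0.01  -0.021  0.   ]
middle p [510.  -53.2 116.8] rotvec deg [-0.09  0.04 -0.6 ] off [-0. -0.  0.] med [1.03] [653] z [ 0.487 -0.072  0.87 ] yaw -8.2
middle p [510.1 -53.2 117.1] rotvec deg [ 0.2  -0.01 -0.14] off [-0.  0.  0.] med [1.03] [623] z [ 0.487 -0.077  0.87 ] yaw -8.23
tcp in tray [ 4.3 62.9 42.1] rot vs tool [ 0.008  0.001 -0.01 ] tray in large(cam) [-0.3  0.3 52. ] rot [ 0.011 -0.008 -0.008]
```

View pics/m4.png

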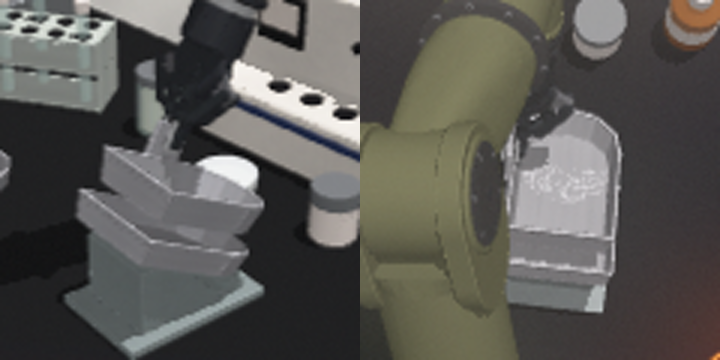

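Call:
step_arm:
  series:
    - {"translation":[-0.3,0.05,-0.7],"rot":[0,0.008,0],"hand":0}
    - {"translation":[-0.5,0.06,-1.0],"rot":[0,0,0],"hand":0}
    - {"translation":[-0.5,0.06,-1.0],"rot":[0,0,0],"hand":0}
    - {"translation":[-0.4,0.06,-0.6],"rot":[0,0,0],"hand":0}
    - {"translation":[0,0,0],"rot":[0,0,0],"hand":0}
    - {"translation":[0,0,0],"rot":[0,0,0],"hand":0}

```text
clock: 11.9
tcp_pos: [525.7, 7.6, 118.2]
tool_rot: [[0.858, -0.133, -0.496], [-0.114, -0.991, 0.069], [-0.501, -0.002, -0.865]]
ft_force: [-0.5, 0.4, -2.5]
finger_gap: 6.3
```

```bash
python3 st.py; python3 rel.py; python3 -c "
from meas import *
meas('5',exc=lambda l:EXM(l)|(l[:,2]<5))"
```

```text
t 11.9 q [-0.21, 0.798, 0.378, 1.461, -0.27, 1.468, -1.467] tcp [525.7, 7.6, 118.2] az_y -97.67 z [-0.496, 0.069, -0.865] F [-0.5, 0.4, -2.5] gap 6.3
tcp in large [ 4.  61.8 58. ] rot to go (middle) [-0.002 -0.001 -0.001]
middle p [488.3 -53.6  83.8] rotvec deg [-1.02  0.51  1.25] off [1.1 0.3 2.1] med [1.47, 1.96] [599 772] z [ 0.504 -0.042  0.862] yaw -6.97
middle p [488.2 -53.8  83.7] rotvec deg [-0.2   0.04  0.05] off [1.  0.3 2.1] med [1.42, 1.91] [663 778] z [ 0.505 -0.039  0.862] yaw -7.03
tcp in tray [ 8.3 64.4 46.8] rot vs tool [-0.031  0.007  0.009] tray in large(cam) [-2.4 -3.3 12.2] rot [-0.029  0.007  0.01 ]
middle p [487.3 -54.1  81.6] rotvec deg [-0.87  0.53  1.53] off [ 0.  0. -0.] med [1.97] [772] z [ 0.505 -0.042  0.862] yaw -6.6
middle p [485.1 -55.3  80.4] rotvec deg [-1.6   0.97  1.  ] off [-0. -0.  0.] med [2.27] [781] z [ 0.52  -0.009  0.854] yaw -6.62
tcp in tray [ 8.9 64.5 53.3] rot vs tool [-0.062  0.021  0.015] tray in large(cam) [-3.2 -5.2  8. ] rot [-0.06   0.021  0.017]
middle p [489.8 -53.3  85.8] rotvec deg [-1.   0.1  0.9] off [-0.  0.  0.] med [1.42] [599] z [ 0.498 -0.046  0.866] yaw -7.27
middle p [489.6 -53.2  85.8] rotvec deg [-0.08  0.09 -0.01] off [0. 0. 0.] med [1.57] [538] z [ 0.499 -0.045  0.865] yaw -7.33
tcp in tray [ 8.2 64.1 43.8] rot vs tool [-0.024  0.001  0.004] tray in large(cam) [-2.3 -2.5 14.8] rot [-0.023  0.001  0.006]
```

Call:
step_arm:
  series:
    - {"translation":[-0.12,0.02,-0.22],"rot":[0,0,0],"hand":0}
    - {"translation":[-0.12,0.02,-0.22],"rot":[0,0,0],"hand":0}
    - {"translation":[-0.12,0.02,-0.22],"rot":[0,0,0],"hand":0}
    - {"translation":[0,0,0],"rot":[0,0,0],"hand":0}
    - {"translation":[0,0,0],"rot":[0,0,0],"hand":0}

```text
clock: 12.5
tcp_pos: [522.2, 8.2, 111.7]
tool_rot: [[0.858, -0.133, -0.496], [-0.114, -0.991, 0.069], [-0.501, -0.002, -0.866]]
ft_force: [1.0, 0.7, -0.4]
finger_gap: 6.7
```

```bash
python3 st.py; python3 rel.py
```

```text
t 12.5 q [-0.211, 0.8, 0.376, 1.478, -0.272, 1.449, -1.465] tcp [522.2, 8.2, 111.7] az_y -97.67 z [-0.496, 0.069, -0.866] F [1.0, 0.7, -0.4] gap 6.7
tcp in large [ 4.2 61.9 50.6] rot to go (middle) [-0.002 -0.001 -0.001]
```

Call:
step_arm:
  series:
    - {"translation":[-0.05,0.01,-0.09],"rot":[0,0,0],"hand":0}
    - {"translation":[-0.05,0.01,-0.09],"rot":[0,0,0],"hand":0}
    - {"translation":[0,0,0],"rot":[0,0,0],"hand":0}
    - {"translation":[0,0,0],"rot":[0,0,0],"hand":0}

```text
clock: 12.9
tcp_pos: [522.2, 8.3, 111.5]
tool_rot: [[0.859, -0.133, -0.494], [-0.114, -0.991, 0.069], [-0.499, -0.003, -0.867]]
ft_force: [3.5, 0.8, 10.6]
finger_gap: 6.8
```

```bash
python3 st.py; python3 rel.py; python3 -c "
from meas import *
meas('6',exc=lambda l:EXM(l)|(l[:,2]<5))" >/dev/null
```

```text
t 12.9 q [-0.212, 0.799, 0.377, 1.48, -0.273, 1.446, -1.464] tcp [522.2, 8.3, 111.5] az_y -97.66 z [-0.494, 0.069, -0.867] F [3.5, 0.8, 10.6] gap 6.8
tcp in large [ 4.3 61.9 50.4] rot to go (middle) [-0.003  0.002 -0.001]
```

View pics/m6.png

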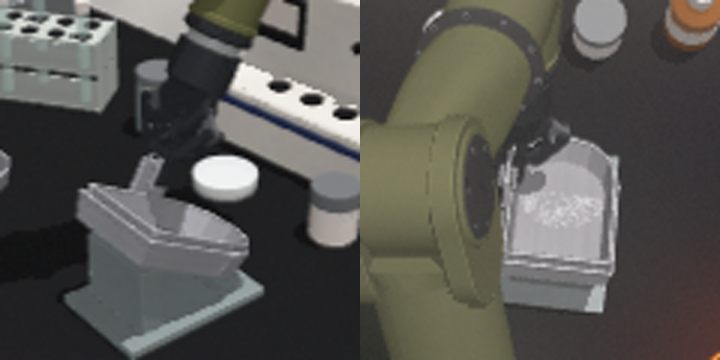

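```bash
cat > rimfit.py <<'E'
from fit6 import *
from h import LR,LP
CP=np.array([484.6,-50.,71.9])
def rimfit(tag,n='middle',dz=4,zl=33):
    fr={c:np.load(f'pics/{c}{tag}.npy') for c in('top','side')}
    tree=cKDTree(model(n))
    for cams in (('top','side'),('side',),('top',)):
        pts=[]
        for c in cams:
            P,u,v=cloud(c,fr[c],camera_params(c)); l=(P-CP)@LR
            fin=(abs(l[:,0])<105)&(abs(l[:,1])<56)&(l[:,2]>(zl if 0 else 4))&(l[:,2]<45)&((abs(l[:,0])>42)|(l[:,1]<25))
            # interior of the tray (floor + inner wall) and rim above large rim
            k=fin&((l[:,2]>zl)|((abs(l[:,1])<48)&(abs(l[:,0]-0)<76)))
            pts.append(l[k])
        pts=np.vstack(pts)
        def res(x):
            return tree.query(Ro.from_rotvec(x[3:]).inv().apply(pts-x[:3]))[0]
        best=None
        for z0 in (dz,dz+5,dz+10):
            r=least_squares(res,[0,0,z0,0,0,0],loss='soft_l1',f_scale=1.5,x_scale=[1,1,1,.01,.01,.01],diff_step=1e-4)
            if best is None or r.cost<best.cost: best=r
        print(cams,'tray in large(cam)',np.round(best.x[:3],1),'rot',np.round(best.x[3:],3),'med',round(float(np.median(res(best.x))),2),len(pts))
E
python3 -c "
from rimfit import *
rimfit('6')"
```

```text
('top', 'side') tray in large(cam) [-0.7  0.6  3.8] rot [-0.     0.008  0.003] med 1.56 925
('side',) tray in large(cam) [ 0.2 -0.   4.7] rot [0.011 0.001 0.005] med 1.09 201
('top',) tray in large(cam) [-0.9  0.7  3.6] rot [-0.005  0.009  0.005] med 1.71 724
```

Call:
step_arm:
  series:
    - {"translation":[0.03,0,0.06],"rot":[0,0,0],"hand":0}
    - {"translation":[0,0,0],"rot":[0,0,0],"hand":1.5}
    - {"translation":[0,0,0],"rot":[0,0,0],"hand":3}
    - {"translation":[0,0,0],"rot":[0,0,0],"hand":3}
    - {"translation":[0,0,0],"rot":[0,0,0],"hand":3}

```text
clock: 13.5
tcp_pos: [521.2, 8.4, 110.3]
tool_rot: [[0.858, -0.134, -0.497], [-0.114, -0.991, 0.069], [-0.502, -0.002, -0.865]]
ft_force: [0.1, -0.1, 0.3]
finger_gap: 30.0
```

```bash
python3 st.py; python3 rel.py; python3 -c "
from meas import *
meas('7',exc=lambda l:EXM(l)|(l[:,2]<5))" >/dev/null;python3 -c "
from rimfit import *
rimfit('7')"
```

```text
t 13.5 q [-0.212, 0.801, 0.376, 1.481, -0.273, 1.446, -1.464] tcp [521.2, 8.4, 110.3] az_y -97.67 z [-0.497, 0.069, -0.865] F [0.1, -0.1, 0.3] gap 30.0
tcp in large [ 4.1 61.9 48.9] rot to go (middle) [-0.002 -0.001 -0.   ]
('top', 'side') tray in large(cam) [-0.5  0.5  3.9] rot [0.005 0.005 0.006] med 1.48 914
('side',) tray in large(cam) [ 0.2 -1.   5. ] rot [-0.01  -0.001  0.002] med 1.11 202
('top',) tray in large(cam) [-0.4  1.   3.8] rot [0.002 0.005 0.002] med 1.58 712
```

View pics/m7.png

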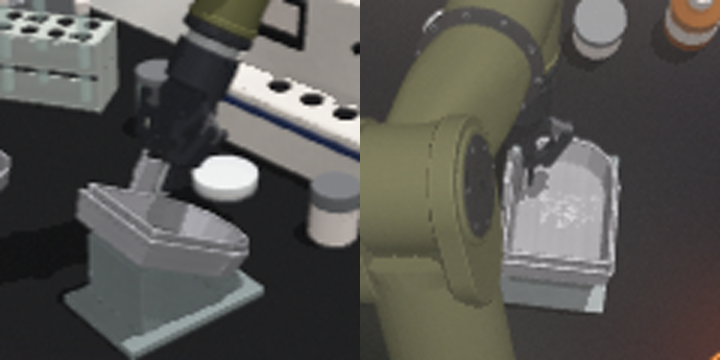

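Call:
step_arm:
  series:
    - {"translation":[0.5,-0.07,0.87],"rot":[0,0,0],"hand":3}
    - {"translation":[1.0,-0.13,1.73],"rot":[0,0,0],"hand":3}
    - {"translation":[1.5,-0.2,2.6],"rot":[0,0,0],"hand":4}
    - {"translation":[1.5,-0.2,2.6],"rot":[0,0,0],"hand":5}
    - {"translation":[-0.4,1.5,3],"rot":[-0.012,-0.09,0],"hand":5}
    - {"translation":[-0.4,3,3],"rot":[-0.0145,-0.107,0],"hand":5}
    - {"translation":[-0.4,3,2],"rot":[-0.0145,-0.107,0],"hand":5}
    - {"translation":[-0.4,3.5,0],"rot":[-0.0145,-0.107,0],"hand":5}

```text
clock: 14.4
tcp_pos: [552.4, 112.3, 272.7]
tool_rot: [[0.986, -0.135, -0.098], [-0.134, -0.991, 0.018], [-0.099, -0.005, -0.995]]
ft_force: [0.8, 1.1, -1.5]
finger_gap: 50.1
```

```bash
python3 st.py; python3 - <<'E'
from station import *
import cv2,numpy as np
for c in ("side","top"):
    p,d=grab_frame(c); cv2.imwrite(f"pics/{c}8.png",p[:,:,::-1]); np.save(f"pics/{c}8.npy",d)
E
python3 -c "
from rimfit import *
from fit import fit
rimfit('8')
fr={c:np.load(f'pics/{c}8.npy') for c in('top','side')}
for cams in (('top','side'),('top',),('side',)): fit('small',(487,341.5,np.radians(-85.5)),fr,cams)
R0=Ro.from_euler('z',-85.6,degrees=True).as_matrix()
from fit6 import fit6
fit6('small',R0,np.array([487,341.5,0]),fr,exc=lambda l:l[:,2]<3)
"
```

```text
t 14.4 q [-0.494, 0.46, 0.44, 1.518, -0.224, 1.306, -1.721] tcp [552.4, 112.3, 272.7] az_y -97.74 z [-0.098, 0.018, -0.995] F [0.8, 1.1, -1.5] gap 50.1
('top', 'side') tray in large(cam) [ 0.5 -0.   3.8] rot [-0.001  0.001  0.002] med 1.44 965
('side',) tray in large(cam) [ 0.8 -0.2  4.9] rot [0.001 0.002 0.005] med 1.12 205
('top',) tray in large(cam) [0.3 0.3 3.7] rot [-0.002  0.    -0.007] med 1.59 760
small [486.085 341.694  -1.492   1.39    0.773  -2.623] yaw -85.49 med [np.float64(2.77), np.float64(1.26)] [908, 587]
small [486.205 341.765  -1.491   0.      0.      0.   ] yaw -85.45 med [np.float64(2.8)] [908]
small [484.568 340.573  -1.498   0.      0.      0.   ] yaw -85.81 med [np.float64(1.61)] [587]
small p [485.1 341.    2.1] rotvec deg [-0.16  0.32  0.03] off [0.7 0.6 0.5] med [1.92, 1.38] [1135  696] z [0.006 0.003 1.   ] yaw -85.57
```

View pics/top8.png

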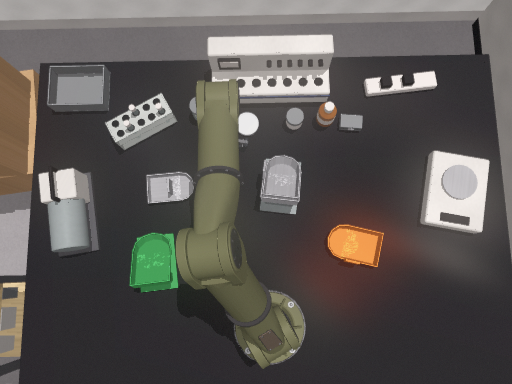

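View pics/side8.png

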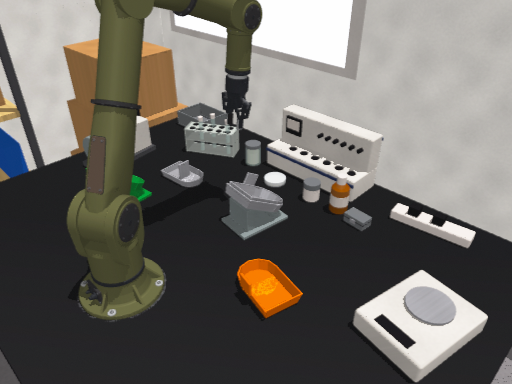

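Call:
step_arm:
  series:
    - {"translation":[-0.9,3.0,-1],"rot":[-0.009,-0.05,0.03],"hand":5}
    - {"translation":[-1.1,3.9,-2],"rot":[-0.009,-0.048,0.03],"hand":5}
    - {"translation":[-1.1,4.0,-2],"rot":[0,0,0.05],"hand":5}
    - {"translation":[-1.1,4.0,-2],"rot":[0,0,0.05],"hand":5}
    - {"translation":[-1.1,4.0,-2.5],"rot":[0,0,0.05],"hand":5}
    - {"translation":[-1.0,3.0,-2.5],"rot":[0,0,0],"hand":5}
    - {"translation":[-0.3,1.0,-2.0],"rot":[0,0,0],"hand":5}
    - {"translation":[0,0,0],"rot":[0,0,0],"hand":5}

```text
clock: 15.3
tcp_pos: [482.1, 342.8, 125.9]
tool_rot: [[0.997, 0.081, -0.015], [0.08, -0.997, -0.009], [-0.016, 0.008, -1.0]]
ft_force: [0.6, 0.2, -0.1]
finger_gap: 50.3
```

```bash
python3 st.py
```

```text
t 15.3 q [-0.861, 0.583, 0.326, 1.721, -0.229, 0.893, -1.928] tcp [482.1, 342.8, 125.9] az_y -85.38 z [-0.015, -0.009, -1.0] F [0.6, 0.2, -0.1] gap 50.3
```

Call:
step_arm:
  series:
    - {"translation":[0.4,-0.1,-2.5],"rot":[0.009,-0.015,0],"hand":5}
    - {"translation":[0,0,-3],"rot":[0,0,0],"hand":5}
    - {"translation":[0,0,-2.2],"rot":[0,0,0],"hand":5}
    - {"translation":[0,0,-0.6],"rot":[0,0,0],"hand":5}
    - {"translation":[0,0,0],"rot":[0,0,0],"hand":5}

```text
clock: 15.8
tcp_pos: [489.4, 339.2, 45.9]
tool_rot: [[0.997, 0.075, 0.005], [0.075, -0.997, 0.002], [0.005, -0.001, -1.0]]
ft_force: [-0.1, 0.2, 0.5]
finger_gap: 50.1
```

```bash
python3 st.py
```

```text
t 15.8 q [-0.824, 0.677, 0.285, 1.806, -0.277, 0.693, -1.881] tcp [489.4, 339.2, 45.9] az_y -85.69 z [0.005, 0.002, -1.0] F [-0.1, 0.2, 0.5] gap 50.1
```

Call:
step_arm:
  series:
    - {"translation":[-0.3,0.2,-0.4],"rot":[0,0,0.003],"hand":5}
    - {"translation":[0,0,0],"rot":[0,0,0],"hand":5}
    - {"translation":[0,0,0],"rot":[0,0,0],"hand":0}
    - {"translation":[0,0,0],"rot":[0,0,0],"hand":0}
    - {"translation":[0,0,0],"rot":[0,0,0],"hand":0}
    - {"translation":[0,0,0],"rot":[0,0,0],"hand":0}
    - {"translation":[0,0,0],"rot":[0,0,0],"hand":0}
    - {"translation":[0,0,0],"rot":[0,0,0],"hand":0}
  newtons: 100

```text
clock: 16.6
tcp_pos: [485.6, 342.5, 42.1]
tool_rot: [[0.997, 0.08, 0.005], [0.08, -0.997, 0.003], [0.005, -0.002, -1.0]]
ft_force: [-0.6, -0.9, 6.0]
finger_gap: 6.4
```

```bash
python3 st.py
```

```text
t 16.6 q [-0.83, 0.68, 0.281, 1.813, -0.279, 0.681, -1.882] tcp [485.6, 342.5, 42.1] az_y -85.43 z [0.005, 0.003, -1.0] F [-0.6, -0.9, 6.0] gap 6.4
```

Call:
step_arm:
  series:
    - {"translation":[0,0,0.4],"rot":[0,0,0],"hand":0}
    - {"translation":[0,0,1.5],"rot":[0.001,-0.005,0],"hand":0}
    - {"translation":[0,0,3],"rot":[0,0,0],"hand":0}
    - {"translation":[0,0,4],"rot":[0,0,0],"hand":0}
    - {"translation":[0,0,4],"rot":[0,0,0],"hand":0}
    - {"translation":[0,0,4],"rot":[0,0,0],"hand":0}
    - {"translation":[0,0,3],"rot":[0,0,0],"hand":0}
    - {"translation":[0,0,1],"rot":[0,0,0],"hand":0}

```text
clock: 17.4
tcp_pos: [486.7, 342.7, 255.0]
tool_rot: [[0.997, 0.079, 0.015], [0.079, -0.997, 0.007], [0.015, -0.006, -1.0]]
ft_force: [0.8, -0.1, -1.3]
finger_gap: 6.4
```

```bash
python3 st.py
```

```text
t 17.4 q [-0.896, 0.451, 0.375, 1.565, -0.174, 1.142, -1.976] tcp [486.7, 342.7, 255.0] az_y -85.44 z [0.015, 0.007, -1.0] F [0.8, -0.1, -1.3] gap 6.4
```

Call:
step_arm:
  series:
    - {"translation":[0.8,-3.0,0],"rot":[0,0,0.1],"hand":0}
    - {"translation":[0.8,-4,0],"rot":[0,0,0.14],"hand":0}
    - {"translation":[0.8,-4,0],"rot":[0,0,0.14],"hand":0}
    - {"translation":[0.8,-4,0],"rot":[0,0,0.14],"hand":0}
    - {"translation":[0.8,-4,0],"rot":[0,0,0.14],"hand":0}
    - {"translation":[0.8,-4,0],"rot":[0,0,0.14],"hand":0}
    - {"translation":[0.8,-4,0],"rot":[0,0,0.14],"hand":0}
    - {"translation":[0.8,-4,0],"rot":[0,0,0.14],"hand":0}

```text
clock: 18.2
tcp_pos: [548.9, 30.7, 250.0]
tool_rot: [[0.394, 0.919, 0.0], [0.919, -0.394, 0.01], [0.01, -0.004, -1.0]]
ft_force: [0.0, 0.4, -1.2]
finger_gap: 6.4
```

```bash
python3 st.py
```

```text
t 18.2 q [-0.213, 0.374, 0.172, 1.675, -0.082, 1.098, -0.42] tcp [548.9, 30.7, 250.0] az_y -23.21 z [0.0, 0.01, -1.0] F [0.0, 0.4, -1.2] gap 6.4
```

Call:
step_arm:
  series:
    - {"translation":[0.4,-3.2,0],"rot":[0,0,0.135],"hand":0}
    - {"translation":[0.4,-2.6,0],"rot":[0,0,0.136],"hand":0}
    - {"translation":[0.4,-1.7,0],"rot":[0.002,0.09,0],"hand":0}
    - {"translation":[0.4,-1.0,0],"rot":[0.0145,0.107,0],"hand":0}
    - {"translation":[0.4,0,0],"rot":[0.0145,0.107,0],"hand":0}
    - {"translation":[0,0,-0.5],"rot":[0.0145,0.107,0],"hand":0}
    - {"translation":[0,0,-0.5],"rot":[0.0145,0.107,0],"hand":0}
    - {"translation":[0,0,0],"rot":[0,0,0],"hand":0}

```text
clock: 19.0
tcp_pos: [569.3, -52.6, 235.1]
tool_rot: [[0.139, 0.852, -0.505], [0.99, -0.122, 0.068], [-0.004, -0.509, -0.861]]
ft_force: [0.0, 0.5, -2.0]
finger_gap: 6.4
```

Call:
step_arm:
  series:
    - {"translation":[0,0,0],"rot":[0,0,0],"hand":0}
    - {"translation":[0,0,0],"rot":[0,0,0],"hand":0}
    - {"translation":[0,0,0],"rot":[0,0,0],"hand":0}

```text
clock: 19.3
tcp_pos: [569.3, -52.6, 242.4]
tool_rot: [[0.139, 0.859, -0.492], [0.99, -0.122, 0.067], [-0.003, -0.497, -0.868]]
ft_force: [0.2, -0.8, -1.4]
finger_gap: 6.0
```

```bash
sed -i 's/^D=.*/D=np.array([LR[:,1],LR[:,0],-LR[:,2]]).T/' rel.py; python3 st.py; python3 rel.py; python3 - <<'E'
from meas import *
meas('9','small',(0,0,42.1),exc=lambda l:(l[:,2]>27)|((abs(l[:,0])<25)))
E
```

```text
t 19.3 q [0.014, 0.737, 0.119, 1.156, -0.087, 1.773, -0.011] tcp [569.3, -52.6, 242.4] az_y -8.09 z [-0.492, 0.067, -0.868] F [0.2, -0.8, -1.4] gap 6.0
tcp in large [-13.6   7.9 191.2] rot to go (middle) [0.003 0.004 0.005]
small p [546.7 -48.7 207.4] rotvec deg [ 0.39 -0.57  0.27] off [ 0.  0. -0.] med [nan, 1.04] [  0 375] z [ 0.484 -0.07   0.872] yaw -7.55
small p [546.8 -48.7 207.4] rotvec deg [-0.05 -0.08  0.  ] off [-0. -0.  0.] med [nan, 1.04] [  0 382] z [ 0.483 -0.07   0.873] yaw -7.56
tcp in tray [ 3.  -0.6 41.5] rot vs tool [ 0.004 -0.01   0.008] tray in large(cam) [-14.6   9.6 148.1] rot [ 0.004 -0.014  0.002]
small p [546.7 -48.7 207.4] rotvec deg [ 0.39 -0.57  0.27] off [-0. -0.  0.] med [1.04] [375] z [ 0.484 -0.07   0.872] yaw -7.55
small p [546.8 -48.7 207.4] rotvec deg [-0.05 -0.08  0.  ] off [ 0.  0. -0.] med [1.04] [382] z [ 0.483 -0.07   0.873] yaw -7.56
tcp in tray [ 3.  -0.6 41.5] rot vs tool [ 0.004 -0.01   0.008] tray in large(cam) [-14.6   9.6 148.1] rot [ 0.004 -0.014  0.002]
small p [548.6 -49.7 205.7] rotvec deg [0. 0. 0.] off [0. 0. 0.] med [nan] [] z [ 0.493 -0.067  0.868] yaw -8.08
small p [548.6 -49.7 205.7] rotvec deg [0. 0. 0.] off [0. 0. 0.] med [nan] [] z [ 0.493 -0.067  0.868] yaw -8.08
tcp in tray [-0.  -0.  42.1] rot vs tool [-0.  0.  0.] tray in large(cam) [-12.    8.9 147.5] rot [ 0.    -0.003 -0.006]
  return _methods._mean(a, axis=axis, dtype=dtype,
  ret = ret.dtype.type(ret / rcount)
```

View pics/m9.png

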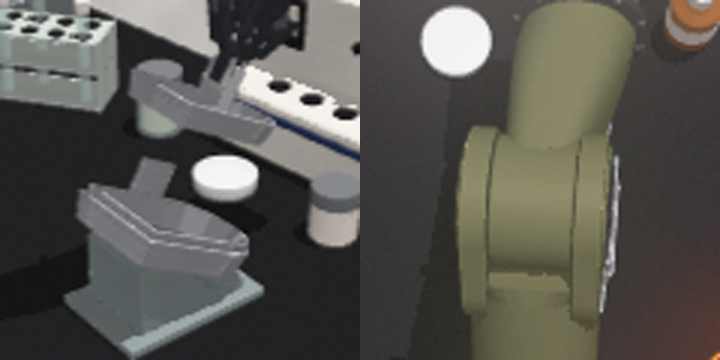

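Call:
step_arm:
  series:
    - {"translation":[0.7,-0.6,-0.4],"rot":[0.003,0.004,0.005],"hand":0}
    - {"translation":[0.5,-0.5,-0.4],"rot":[0,0,0],"hand":0}
    - {"translation":[-0.8,0.1,-1.5],"rot":[0,0,0],"hand":0}
    - {"translation":[-1.2,0.15,-2.1],"rot":[0,0,0],"hand":0}
    - {"translation":[-1.2,0.15,-2.1],"rot":[0,0,0],"hand":0}
    - {"translation":[-0.8,0.15,-1.5],"rot":[0,0,0],"hand":0}
    - {"translation":[-0.5,0.07,-0.8],"rot":[0,0,0],"hand":0}
    - {"translation":[0,0,0],"rot":[0,0,0],"hand":0}

```text
clock: 20.2
tcp_pos: [535.9, -57.7, 151.5]
tool_rot: [[0.135, 0.855, -0.501], [0.991, -0.116, 0.068], [-0.001, -0.506, -0.863]]
ft_force: [0.5, 1.3, -1.1]
finger_gap: 6.4
```

Call:
step_arm:
  series:
    - {"translation":[0,0,0],"rot":[0,0,0],"hand":0}
    - {"translation":[0,0,0],"rot":[0,0,0],"hand":0}

```text
clock: 20.4
tcp_pos: [537.4, -57.7, 153.1]
tool_rot: [[0.134, 0.857, -0.498], [0.991, -0.116, 0.067], [-0.0, -0.502, -0.865]]
ft_force: [0.4, 0.5, -0.5]
finger_gap: 6.7
```

```bash
python3 st.py; python3 rel.py; python3 - <<'E' 2>/dev/null
from meas import *
meas('10','small',(0,0,42.1),exc=lambda l:(l[:,2]>27)|(l[:,2]<3)|((abs(l[:,0])<25)))
E
```

```text
t 20.4 q [0.021, 0.759, 0.113, 1.372, -0.083, 1.542, 0.014] tcp [537.4, -57.7, 153.1] az_y -7.73 z [-0.498, 0.067, -0.865] F [0.4, 0.5, -0.5] gap 6.7
tcp in large [ 4.2 -1.4 98.4] rot to go (middle) [ 0.    -0.003  0.   ]
small p [514.3 -53.8 118.3] rotvec deg [ 0.57 -0.04  0.52] off [ 0. -0. -0.] med [nan, 1.01] [  0 359] z [ 0.498 -0.071  0.864] yaw -6.88
small p [514.4 -53.8 118.3] rotvec deg [ 0.01 -0.   -0.03] off [-0. -0. -0.] med [nan, 1.02] [  0 358] z [ 0.498 -0.072  0.864] yaw -6.91
tcp in tray [ 2.5 -0.5 41.6] rot vs tool [0.004 0.001 0.012] tray in large(cam) [ 2.8  0.2 55.2] rot [0.004 0.004 0.012]
small p [514.3 -53.8 118.3] rotvec deg [ 0.57 -0.04  0.52] off [-0.  0.  0.] med [1.01] [359] z [ 0.498 -0.071  0.864] yaw -6.88
small p [514.4 -53.8 118.3] rotvec deg [ 0.01 -0.   -0.03] off [0. 0. 0.] med [1.02] [358] z [ 0.498 -0.072  0.864] yaw -6.91
tcp in tray [ 2.5 -0.5 41.6] rot vs tool [0.004 0.001 0.012] tray in large(cam) [ 2.8  0.2 55.2] rot [0.004 0.004 0.012]
small p [516.2 -54.7 116.6] rotvec deg [0. 0. 0.] off [0. 0. 0.] med [nan] [] z [ 0.498 -0.067  0.864] yaw -7.73
small p [516.2 -54.7 116.6] rotvec deg [0. 0. 0.] off [0. 0. 0.] med [nan] [] z [ 0.498 -0.067  0.864] yaw -7.73
tcp in tray [ 0.   0.  42.1] rot vs tool [-0. -0.  0.] tray in large(cam) [ 5.3 -0.4 54.7] rot [-0.     0.003 -0.   ]
```

View pics/m10.png

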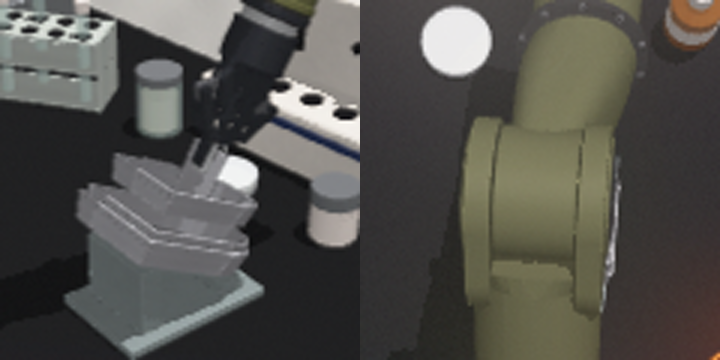

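Call:
step_arm:
  series:
    - {"translation":[-0.5,0.06,-0.6],"rot":[0,0,0],"hand":0}
    - {"translation":[-0.5,0.07,-0.9],"rot":[0,0,0],"hand":0}
    - {"translation":[-0.5,0.07,-0.9],"rot":[0,0,0],"hand":0}
    - {"translation":[-0.4,0.06,-0.7],"rot":[0,0,0],"hand":0}
    - {"translation":[0,0,0],"rot":[0,0,0],"hand":0}
    - {"translation":[0,0,0],"rot":[0,0,0],"hand":0}

```text
clock: 21.1
tcp_pos: [517.4, -54.8, 121.4]
tool_rot: [[0.134, 0.856, -0.5], [0.991, -0.116, 0.067], [-0.0, -0.504, -0.864]]
ft_force: [-0.3, 1.0, -0.7]
finger_gap: 6.3
```

```bash
python3 st.py; python3 rel.py
```

```text
t 21.1 q [0.018, 0.762, 0.111, 1.466, -0.084, 1.447, 0.017] tcp [517.4, -54.8, 121.4] az_y -7.73 z [-0.5, 0.067, -0.864] F [-0.3, 1.0, -0.7] gap 6.3
tcp in large [ 2.6 -1.2 60.8] rot to go (middle) [-0.    -0.005  0.   ]
```

Call:
step_arm:
  series:
    - {"translation":[-0.1,0.01,-0.17],"rot":[0,-0.004,0],"hand":0}
    - {"translation":[-0.1,0.01,-0.17],"rot":[0,0,0],"hand":0}
    - {"translation":[-0.1,0.02,-0.17],"rot":[0,0,0],"hand":0}
    - {"translation":[0,0,0],"rot":[0,0,0],"hand":0}
    - {"translation":[0,0,0],"rot":[0,0,0],"hand":0}

```text
clock: 21.6
tcp_pos: [514.5, -54.4, 116.4]
tool_rot: [[0.134, 0.858, -0.496], [0.991, -0.116, 0.067], [0.0, -0.501, -0.866]]
ft_force: [0.3, -0.8, -0.8]
finger_gap: 6.4
```

```bash
python3 st.py; python3 rel.py
```

```text
t 21.6 q [0.018, 0.761, 0.11, 1.483, -0.085, 1.427, 0.018] tcp [514.5, -54.4, 116.4] az_y -7.71 z [-0.496, 0.067, -0.866] F [0.3, -0.8, -0.8] gap 6.4
tcp in large [ 2.5 -1.2 55. ] rot to go (middle) [-0.    -0.001  0.   ]
```

Call:
step_arm:
  series:
    - {"translation":[-0.05,0.01,-0.09],"rot":[0,0,0],"hand":0}
    - {"translation":[-0.05,0.01,-0.09],"rot":[0,0,0],"hand":0}
    - {"translation":[-0.05,0,-0.09],"rot":[0,0,0],"hand":0}
    - {"translation":[0,0,0],"rot":[0,0,0],"hand":0}

```text
clock: 22.0
tcp_pos: [512.8, -54.2, 113.5]
tool_rot: [[0.134, 0.858, -0.496], [0.991, -0.116, 0.067], [0.0, -0.501, -0.865]]
ft_force: [0.8, 0.0, -1.0]
finger_gap: 6.4
```

```bash
python3 st.py; python3 rel.py
```

```text
t 22.0 q [0.018, 0.762, 0.11, 1.49, -0.085, 1.419, 0.019] tcp [512.8, -54.2, 113.5] az_y -7.71 z [-0.496, 0.067, -0.865] F [0.8, 0.0, -1.0] gap 6.4
tcp in large [ 2.5 -1.2 51.7] rot to go (middle) [-0.    -0.001  0.   ]
```

Call:
step_arm:
  series:
    - {"translation":[-0.05,0.01,-0.09],"rot":[0,0,0],"hand":0}
    - {"translation":[-0.05,0.01,-0.09],"rot":[0,0,0],"hand":0}
    - {"translation":[0,0,0],"rot":[0,0,0],"hand":0}

```text
clock: 22.3
tcp_pos: [512.5, -54.3, 112.7]
tool_rot: [[0.135, 0.859, -0.495], [0.991, -0.117, 0.067], [-0.0, -0.499, -0.866]]
ft_force: [1.4, -0.4, 4.8]
finger_gap: 6.6
```

```bash
python3 st.py; python3 rel.py;  python3 - <<'E' 2>/dev/null
from meas import *
meas('11','small',(0,0,42.1),exc=lambda l:(l[:,2]>27)|(l[:,2]<3)|((abs(l[:,0])<25)))
E
```

```text
t 22.3 q [0.018, 0.762, 0.11, 1.493, -0.085, 1.415, 0.019] tcp [512.5, -54.3, 112.7] az_y -7.73 z [-0.495, 0.067, -0.866] F [1.4, -0.4, 4.8] gap 6.6
tcp in large [ 2.7 -1.4 50.8] rot to go (middle) [0.    0.001 0.001]
small p [476.1 -61.7  80.4] rotvec deg [-1.61  1.19 -0.1 ] off [-0.1 -0.5  0.2] med [1.65, 3.45] [ 39 432] z [ 0.513 -0.044  0.858] yaw -8.87
small p [473.2 -62.4  79.8] rotvec deg [-1.46  0.94  0.68] off [ 0.  -0.1  0.5] med [1.49, 2.27] [ 40 408] z [ 0.527 -0.016  0.85 ] yaw -9.16
tcp in tray [14.7 11.  48.5] rot vs tool [-0.056  0.029 -0.02 ] tray in large(cam) [-12.3 -13.9   2.1] rot [-0.055  0.029 -0.021]
small p [476.1 -61.1  80.2] rotvec deg [-1.56  1.21 -0.05] off [-0. -0.  0.] med [3.42] [432] z [ 0.513 -0.044  0.857] yaw -8.79
small p [473.2 -62.1  79. ] rotvec deg [-1.4   0.92  0.73] off [-0. -0. -0.] med [2.24] [406] z [ 0.527 -0.017  0.85 ] yaw -8.99
tcp in tray [14.4 10.6 49.2] rot vs tool [-0.055  0.03  -0.018] tray in large(cam) [-12.  -13.5   1.3] rot [-0.054  0.029 -0.018]
small p [477.  -63.9  83.5] rotvec deg [-1.37  1.53 -2.46] off [-0. -0.  0.] med [1.43] [39] z [ 0.515 -0.068  0.855] yaw -11.14
small p [475.8 -62.7  84.8] rotvec deg [ 0.56 -0.3   0.33] off [0. 0. 0.] med [1.61] [41] z [ 0.511 -0.074  0.857] yaw -10.45
tcp in tray [15.2 14.  42. ] rot vs tool [ 0.004  0.02  -0.041] tray in large(cam) [-12.5 -13.7   7.7] rot [ 0.004  0.019 -0.041]
```

View pics/m11.png

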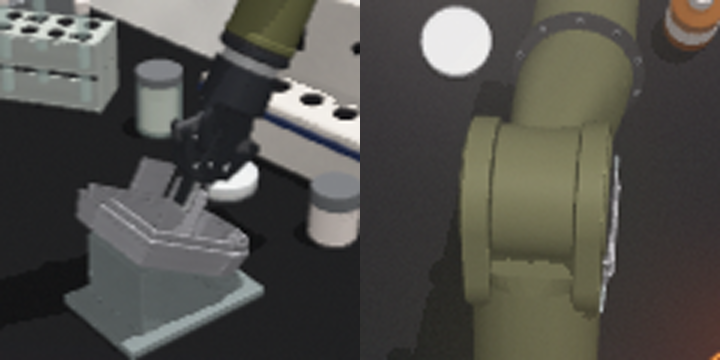

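Call:
step_arm:
  series:
    - {"translation":[-0.04,0,-0.06],"rot":[0,0,0],"hand":0}
    - {"translation":[0,0,0],"rot":[0,0,0],"hand":0}
    - {"translation":[0,0,0],"rot":[0,0,0],"hand":0}

```text
clock: 22.7
tcp_pos: [512.4, -54.4, 112.6]
tool_rot: [[0.135, 0.859, -0.494], [0.991, -0.117, 0.067], [0.0, -0.499, -0.867]]
ft_force: [2.4, -1.8, 8.7]
finger_gap: 6.9
```

```bash
python3 st.py; python3 rel.py
```

```text
t 22.7 q [0.018, 0.761, 0.11, 1.494, -0.085, 1.413, 0.019] tcp [512.4, -54.4, 112.6] az_y -7.74 z [-0.494, 0.067, -0.867] F [2.4, -1.8, 8.7] gap 6.9
tcp in large [ 2.7 -1.5 50.7] rot to go (middle) [0.    0.002 0.001]
```

Firm contact. Release and withdraw along the tray's normal.

Call:
step_arm:
  series:
    - {"translation":[0.05,0,0.08],"rot":[0,0,0],"hand":0}
    - {"translation":[0,0,0],"rot":[0,0,0],"hand":1.5}
    - {"translation":[0,0,0],"rot":[0,0,0],"hand":3}
    - {"translation":[0,0,0],"rot":[0,0,0],"hand":4}
    - {"translation":[0,0,0],"rot":[0,0,0],"hand":4}
    - {"translation":[0.5,-0.07,0.87],"rot":[0,0,0],"hand":4}
    - {"translation":[1.0,-0.13,1.73],"rot":[0,0,0],"hand":4}
    - {"translation":[1.5,-0.2,2.6],"rot":[0,0,0],"hand":4}

```text
clock: 23.5
tcp_pos: [541.7, -57.9, 164.5]
tool_rot: [[0.134, 0.857, -0.498], [0.991, -0.116, 0.067], [0.0, -0.503, -0.864]]
ft_force: [0.6, -0.3, 0.5]
finger_gap: 40.3
```

Call:
step_arm:
  series:
    - {"translation":[1.5,-0.2,2.6],"rot":[0,0,0],"hand":4}
    - {"translation":[1.0,-0.2,3],"rot":[0,0,0],"hand":4}
    - {"translation":[0,3,3],"rot":[-0.012,-0.09,0],"hand":4}
    - {"translation":[-0.5,4.5,1],"rot":[-0.0145,-0.107,0],"hand":4}
    - {"translation":[-0.5,4.5,0],"rot":[-0.0145,-0.107,0],"hand":4}
    - {"translation":[-0.5,4.5,0],"rot":[-0.0145,-0.107,0],"hand":4}
    - {"translation":[-0.5,4.5,0],"rot":[-0.0145,-0.107,0],"hand":4}
    - {"translation":[-0.5,4.5,0],"rot":[0,0,0],"hand":4}

```text
clock: 24.3
tcp_pos: [539.3, 195.3, 262.1]
tool_rot: [[0.132, 0.991, 0.002], [0.991, -0.132, 0.002], [0.002, 0.002, -1.0]]
ft_force: [1.0, -0.6, 0.6]
finger_gap: 40.0
```

```bash
python3 st.py; python3 - <<'E'
from station import *
import cv2,numpy as np
o=[]
for c,(x,y) in (("side",(260,190)),("top",(280,175))):
    p,d=grab_frame(c); np.save(f"pics/{c}12.npy",d); cv2.imwrite(f"pics/{c}12.png",p[:,:,::-1])
    o.append(cv2.resize(p[y-45:y+45,x-45:x+45,::-1],None,fx=4.3,fy=4.3,interpolation=cv2.INTER_CUBIC))
cv2.imwrite("pics/m12.png",np.hstack(o))
E
```

```text
t 24.3 q [-0.455, 0.398, 0.099, 1.595, -0.043, 1.147, -0.479] tcp [539.3, 195.3, 262.1] az_y -7.6 z [0.002, 0.002, -1.0] F [1.0, -0.6, 0.6] gap 40.0
```

View pics/m12.png

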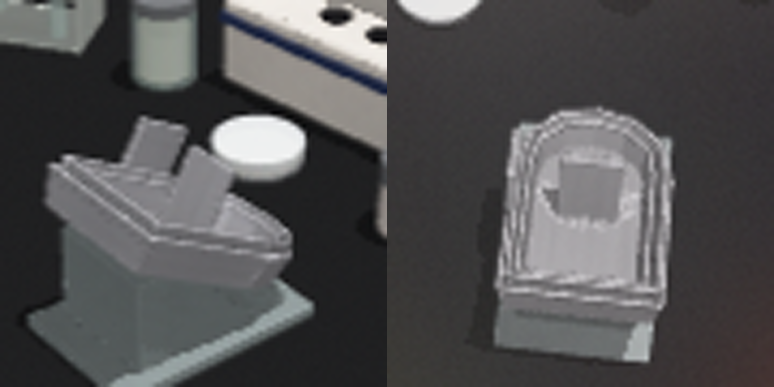

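View pics/top12.png

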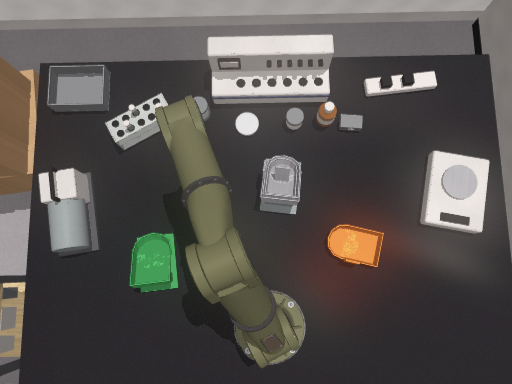

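```bash
python3 - <<'E'
from rimfit import *
fr={c:np.load(f'pics/{c}12.npy') for c in('top','side')}
Ms={'middle':model('middle')+[0,0,0],'small':model('small')}
ts=cKDTree(Ms['small']); tm=cKDTree(Ms['middle']); tl=cKDTree(model('large'))
for cams in (('top','side'),('side',),('top',)):
    pts=[]
    for c in cams:
        P,u,v=cloud(c,fr[c],camera_params(c)); l=(P-CP)@LR
        k=(abs(l[:,0])<108)&(abs(l[:,1])<75)&(l[:,2]>5)&(l[:,2]<90); pts.append(l[k])
    pts=np.vstack(pts); dl=tl.query(pts)[0]
    def res(x):
        a=tm.query(Ro.from_rotvec(x[3:6]).inv().apply(pts-x[:3]))[0]
        b=ts.query(Ro.from_rotvec(x[9:12]).inv().apply(pts-x[6:9]))[0]
        return np.minimum(np.minimum(a,b),dl)
    r=least_squares(res,[0,0,4,0,0,0,0,0,8,0,0,0],loss='soft_l1',f_scale=1.5,x_scale=[1,1,1,.01,.01,.01]*2,diff_step=1e-4)
    x=r.x; print(cams,len(pts),'med',round(float(np.median(res(x))),2)); print(' middle',np.round(x[:6],3),'\n small',np.round(x[6:],3))
E
```

```text
('top', 'side') 2936 med 1.14
 middle [-0.246 -0.919  5.975 -0.011  0.01   0.009] 
 small [ 2.106  0.357 10.097 -0.012  0.012  0.   ]
('side',) 1248 med 1.1
 middle [-5.480e-01 -1.244e+00  5.145e+00 -1.400e-02  4.000e-03 -2.000e-03] 
 small [2.518e+00 1.520e-01 8.722e+00 2.000e-03 2.000e-03 9.000e-03]
('top',) 1688 med 1.15
 middle [-5.710e-01 -8.900e-02  5.927e+00 -7.000e-03  1.200e-02  4.000e-03] 
 small [ 1.585e+00  1.297e+00  9.942e+00 -1.300e-02  1.300e-02  9.000e-03]
```

Call:
step_arm:
  series:
    - {"translation":[0,0,0],"rot":[0,0,0],"hand":4}
    - {"translation":[0,0,0],"rot":[0,0,0],"hand":4}
    - {"translation":[0,0,0],"rot":[0,0,0],"hand":4}

```text
clock: 24.7
tcp_pos: [542.8, 191.2, 260.2]
tool_rot: [[0.137, 0.991, -0.001], [0.991, -0.137, -0.0], [-0.001, -0.001, -1.0]]
ft_force: [-0.0, -0.3, -0.2]
finger_gap: 39.8
```

```bash
python3 st.py; python3 -c "
from station import *
print(sign_off())"
```

```text
t 24.7 q [-0.448, 0.405, 0.101, 1.589, -0.044, 1.15, -0.474] tcp [542.8, 191.2, 260.2] az_y -7.87 z [-0.001, -0.0, -1.0] F [-0.0, -0.3, -0.2] gap 39.8
the job is handed in; nothing more can be done
None
```

The middle tray lies in the large tray and the small tray in the middle one, with their ends matching. Both are let go, and I handed the job in at about 25 s of the 64 s allowed; the sign-off gives no verdict.

I first turned the small tray about 54° on the bench, because the last joint could not otherwise have placed it the right way round. I then set the middle tray down by its tab and the small tray by its fin. Each was lowered along the slope's normal until the wrist felt contact, about 9–12 N, before letting go.

| Last camera fit, in the large tray's frame | Along, across, height of underside (mm) | Ideal height (mm) | Turn and tilt (rad) |
|---|---|---|---|
| Middle tray | about -0.3, -0.9, 5–6 | 4 | below 0.02 |
| Small tray | about 2, 0.4, 9–10 | 8 | below 0.02 |

- **Heights:** they read 1–2 mm high, within the 4.5 mm tolerance. The fit of the middle tray alone, before the small one went in, gave about 4 mm, so I take the extra as camera bias, which I did not confirm.
- **Disagreements:** robot and camera positions differed by 2–3 mm near the holder, so I steered by camera positions relative to the large tray. The fits taken with a tray partly or fully inserted were spoiled by the trays below. I did not use them and went by the wrist force and the pictures instead.
- **Bystanders:** they look unmoved in the last top picture; I did not measure them.
- **Arm:** it stood clear at the end, with no contact force at the wrist.

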